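Screw the filter cartridge into its deep well by feel

ROBOT

A 6-joint arm with a two-finger parallel gripper is mounted at the origin on a cart in front of the work surface, level with it; the furniture and walls round the work are solid. World frame = base frame: x ahead of the robot, y to its left, z up, the work surface at z = 0. Lengths are in m, angles in rad, forces in N, time in s.
With the tool pointing down it reaches from about 0.4 to 0.825 m from the base axis. Payload 7 kg.
Tool frame: the origin (TCP) lies between the finger pads; the fingertips stand 11 mm ahead of it and the grasp point (between the pads) lies 8 mm behind it; x points along the fingers, z is the direction in which the jaws open and shut, and the axes are right-handed (so a half turn about x gives the same grasp; the last joint's range is limited). The gripper opens to 88 mm and grips with 3 to 60 N. Pads are 19 mm wide; open, the fingers measure 130 mm over their backs; the gripper's body (78 mm by 193 mm) begins 47 mm behind the grasp point.
Start: joints at [0.288, 0.359, 0.012, 0, -1.224, -0.288], TCP at [0.675, -0, 0.2] pointing down, gripper open.
Joint ranges: [-3.07, 3.07], [-1.43, 2.12], [-1.02, 1.25], [-3.03, 1.67], [-3.05, -0], [-3.03, 3.03]. Speed limits (rad/s): [2.39, 2.39, 3.01, 3.14, 3.14, 3.14].

INTERFACE

Orientations are given as [roll, pitch, yaw] about the fixed x, y, z axes, in that order (R = Rz(yaw) Ry(pitch) Rx(roll)).
In Python, from station import arm gives the robot as it stands.
- The arm moves only by the tool jog_arm, never from a script. Its argument "motion" is a list of rows, each an object of numbers: "dx", "dy", "dz": the shift along the tool's x, y, z in m; "twist": the turn about the tool's x in degrees. In form: [{"dx": .., "dy": .., "dz": .., "twist": ..}, ...]. A call has 1 to 20 rows; each row is the pose to reach, as a shift and turn from the pose commanded when the call began, along the tool's axes at that moment; what a row does not reach only later rows make up. A row lasts 1/12 s, in which the tool goes at most 41.7 mm and 7.16 degrees, less where a joint would pass 70% of its speed; a pose out of reach is approached as far as the arm can. A call with a gripper value outside its range is refused whole. "gripper" is the finger opening in m, from 0 to 0.0876, set as the call begins (left out, the last holds). The fingers move at their own pace and stop on an object; "newtons" is the grip in N (left out, the last holds). Time passes only in rows, so rows that repeat a pose let the fingers close. It gives the time, the measured TCP pose, the force and the opening at its end, in the units of the state.
- arm.get_state(): the state, without advancing time (a new reading comes with each control period).
- arm.grab_frame(name): name is "scene" or "side" or "wrist"; returns the picture (384x512x3 uint8, red, green, blue); there is no depth.
- arm.camera_model(name): a dict with "camera_matrix" (3x3 intrinsics, pixels), "eye" and "attitude" of the camera in the world. Camera axes: x right, y down, z forward; pixel columns grow to the right and rows downward; lengths in m; the calibration is good to about 2 mm. A picture is of the moment at which its call begins: read the wrist's pose just before it. camera_model takes no time and is no camera call; for the wrist camera it gives the pose at the moment of the call.
- arm.job_done(): hands the job in, once; it reports no verdict.
The state is a dict: "t": time; "q": joint angles; "qd": joint speeds; "joint_efforts": joint torques, N m; "eef_pos": TCP position; "ee_rot": TCP orientation; "force": force on the tool from outside, world axes, zero at the start; "moment": the same for the moment, N m; "width": finger opening in m.
Only numpy, scipy, OpenCV 4.12 (cv2) and the standard library are available. Lean on these libraries where they do the work, as an engineer would, in place of code of your own. Each camera call takes 0.05 s, during which the arm holds its last target.

TASK

Take the filter cartridge out of its storage sleeve and screw it fully home at the bottom of the water filter's deep well: lower it in gently, turn it back (anticlockwise) under a light push until you feel it drop into the start of the thread, then turn it clockwise about a fifth of a turn, following it down, until its collar closes on the rim, and let go. Never force it, and leave the other things on the worktop alone.

Things in the scene. Friction and masses are not known exactly. Their poses are not given: they have to be found in the camera images.
- cartridge: Loose filter cartridge, upright, 120 to 200 g, 131.5 mm tall; origin at the centre of its tip, z up. Grey shank of 22 mm diameter, tip tapered to 16 mm over the lowest 4 mm. A half turn looks and works the same. At the start it hangs by its collar in the sleeve, tip 5.5 mm above the worktop; lift it straight up by at least 100 mm to clear the sleeve.
- head (a point): Middle of the cartridge's white flat upright grip bar, 113.5 mm above its tip. The bar is 42 mm long along the cartridge's x, 12 mm thick along y, 36 mm tall (95.5 to 131.5 mm above the tip): pinch it across its thickness.
- collar (a point): Centre of the underside of the cartridge's white round collar, 88.5 mm above the tip. The collar is 54 mm in diameter and 7 mm thick; the grip bar stands on it.
- lugs (a point): Point on the cartridge's axis midway between its two thread lugs, 6.5 mm above the tip. The lugs stand out at the cartridge's +x and -x (in line with the grip bar), 34 mm across in all, 5 mm wide, 4 mm thick; in the mouths they have about 0.15 rad of play.
- sleeve: Fixed grey upright storage sleeve, 54 mm outside diameter, 39 mm bore, 94 mm tall, on an 80 mm round foot; origin at the centre of its underside.
- housing: Fixed white round filter housing, 100 mm tall, 62 mm diameter (70 mm at the rim, foot 92 mm); two hose ports near its foot point along its +x and -x. Origin at the centre of its underside, z up. The well runs down its axis. More than 30 N of contact (pushing down and against the sides together) between it and the cartridge damages the thread.
- rim (a point): Centre of the well's rim, 100 mm above the housing's origin. The well is 46 mm wide here and narrows to 38 mm within the first 10 mm.
- ring_top (a point): Centre of the top face of the black threaded ring (bore 25 mm) at the well's bottom, 31.5 mm above the housing's origin. Two opposite mouths, 8.4 mm wide, let the lugs in; their line lies anywhere up to 0.7 rad either side of the housing's x axis and is not measured. The ring is sprung: it yields from about 3 N, 2 N more per mm, with a stop at 5 mm. Lugs resting on it: tip at 28.5 mm.
- home (a point): Where the cartridge's tip ends when home, 13 mm above the housing's origin. Over the mouths it drops 10 mm, to a tip height of 18 mm (all the way, or turning jams; anticlockwise is then blocked). From there 1.1 rad clockwise, seen from above, lead it 5 mm down; it is level from there to a hard stop at about 1.7 rad. Home, the collar is 1.5 mm above the rim. It stays put if let go.
- pliers: Bystander: red-handled pliers, 174x54x12 mm.
- loose_hinge_0: Bystander: a loose metal cabinet hinge, 94x48x16 mm.
- tape_1: Bystander: a black tape roll, 57x54x19 mm.
Mind the look-alikes: they are no part of the job. Leave any pink or yellow look-alike of the cartridge alone.

How it is judged:
By the outcome, as a careful person would: the job done as asked, in the order asked, and still so for the second after the job is handed in, with the robot touching nothing.
It also fails if it takes over 64 s, if anything falls off the work surface, if the arm or the gripper's body presses on something with over 40 N, if the wrist force passes 120 N, or if a joint passes its speed limit or range.

## Working session

There is one attempt and no reset: what is moved stays moved. The work goes in short steps, Python scripts to look and compute and a tool call to move; the robot and the scene stay as the last step left them, time stands still between calls to the robot, and variables do not carry over. Pictures are saved under pics/ and viewed, and the job is handed in when it is done.

Besides the shell and the picture viewer there is one more tool, called in YAML: its name, and indented under it one key for each argument. jog_arm: Moves the arm, as the interface text tells. Its arguments: {"type":"object","properties":{"motion":{"type":"array"},"gripper":{"type":"number"},"newtons":{"type":"number"}},"required":["motion"]}

```bash
ls; mkdir -p pics
python3 - <<'E'
from station import arm
import cv2,numpy as np
s=arm.get_state()
for k,v in s.items(): print(k,np.round(v,4))
for n in("scene","side","wrist"):
    m=arm.camera_model(n); print(n,m)
    cv2.imwrite(f"pics/{n}0.png",cv2.cvtColor(arm.grab_frame(n),cv2.COLOR_RGB2BGR))
E
```

```text
pics
t 0.0
q [ 2.8810e-01  3.5940e-01  1.1000e-02 -3.0000e-04 -1.2241e+00 -2.8810e-01]
qd [ 0.0008 -0.0011 -0.0024  0.0012  0.0015 -0.    ]
joint_efforts [-8.00000e-04 -5.82727e+01  2.93058e+01  6.99750e+00  6.90000e-03
 -2.00000e-04]
eef_pos [ 0.6744 -0.      0.1991]
ee_rot [ 0.0947  1.5691 -3.0469]
force [0.9483 0.0865 0.0603]
moment [-0.0003  0.0282 -0.0261]
width 0.0879
scene {'camera_matrix': array([[352.93699945,   0.        , 255.43208449],
       [  0.        , 352.93699945, 191.74303472],
       [  0.        ,   0.        ,   1.        ]]), 'eye': array([-0.22412005, -0.60612191,  1.16189098]), 'attitude': array([-2.4550051 , -0.01330433, -1.02018425])}
side {'camera_matrix': array([[491.15746063,   0.        , 249.41987451],
       [  0.        , 491.15746063, 190.70927681],
       [  0.        ,   0.        ,   1.        ]]), 'eye': array([0.64517737, 1.28283915, 0.79602837]), 'attitude': array([-2.02838601,  0.00367275,  3.06397301])}
wrist {'camera_matrix': array([[321.49713998,   0.        , 248.27855391],
       [  0.        , 321.49713998, 190.94081374],
       [  0.        ,   0.        ,   1.        ]]), 'eye': array([ 0.6753054 , -0.08288396,  0.38333042]), 'attitude': array([ 2.83614432e+00, -6.29767378e-04, -3.14147740e+00])}
```

View pics/scene0.png

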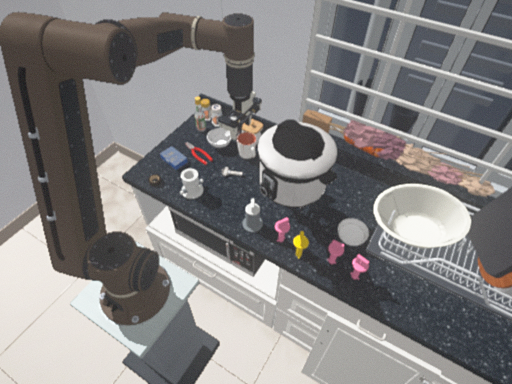

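View pics/side0.png

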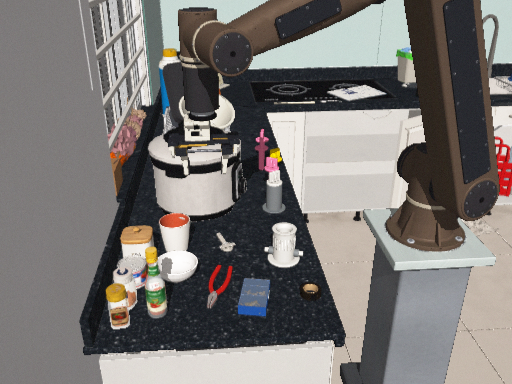

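View pics/wrist0.png

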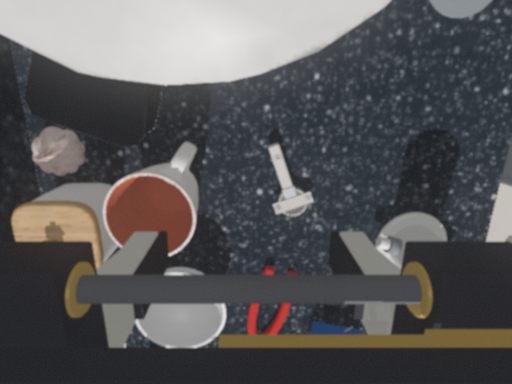

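Run:
```python
import cv2,numpy as np
a=cv2.imread("pics/scene0.png");b=cv2.imread("pics/side0.png")
A=cv2.resize(a[150:290,165:375],None,fx=3.8,fy=3.8,interpolation=cv2.INTER_CUBIC)
cv2.imwrite("pics/sc_crop.png",A)
B=cv2.resize(b[120:310,230:330],None,fx=3.1,fy=3.1,interpolation=cv2.INTER_CUBIC)
cv2.imwrite("pics/sd_crop.png",B)
```

```text
(no output)
```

View pics/sc_crop.png

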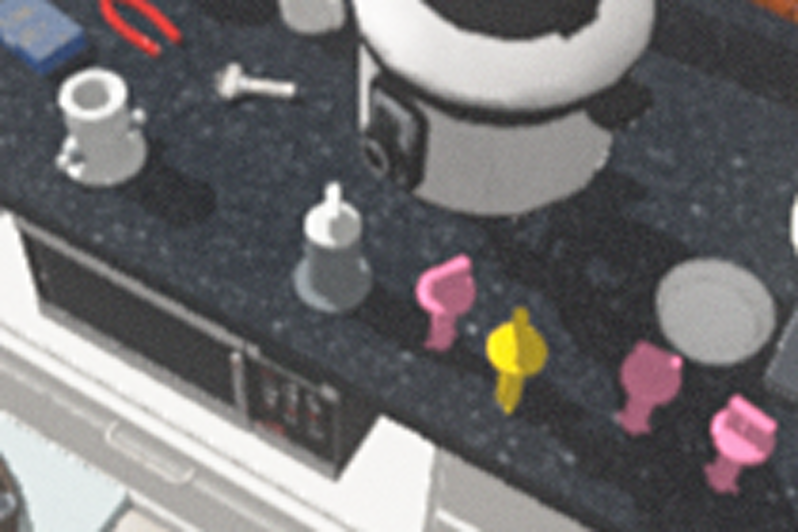

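View pics/sd_crop.png

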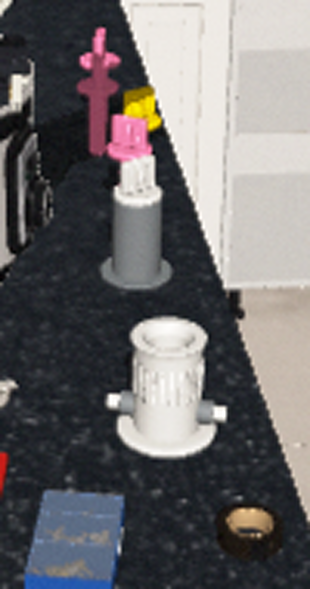

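```bash
cat > h.py <<'E'
import numpy as np,cv2
from scipy.spatial.transform import Rotation as R
from station import arm
def cam(n):
    m=arm.camera_model(n) if isinstance(n,str) else n
    return m["camera_matrix"],np.array(m["eye"]),R.from_euler("xyz",m["attitude"]).as_matrix()
def ray(n,px):
    K,e,A=cam(n); d=A@np.linalg.inv(K)@np.array([px[0],px[1],1.]); return e,d/np.linalg.norm(d)
def plane(n,px,z):
    e,d=ray(n,px); return e+d*(z-e[2])/d[2]
def tri(a,b):
    (e1,d1),(e2,d2)=ray(*a),ray(*b)
    s,t=np.linalg.lstsq(np.c_[d1,-d2],e2-e1,rcond=None)[0]
    p,q=e1+s*d1,e2+t*d2; return (p+q)/2,np.linalg.norm(p-q)
def proj(n,p):
    K,e,A=cam(n); c=K@(A.T@(np.array(p)-e)); return c[:2]/c[2]
E
python3 - <<'E'
from h import *
# crop scales
S=lambda u,v:(u/3.8+165-.37,v/3.8+150-.37); D=lambda u,v:(u/3.1+230-.34,v/3.1+120-.34)
print("sleeve foot", plane("scene",S(332,278),0.0),plane("side",D(137,270),0.0))
print("collar top", plane("scene",S(333,224),.101),plane("side",D(138,193),.101))
print("bar tri",tri(("scene",S(334,188)),("side",D(138,160))))
print("rim", plane("scene",S(93,96),.1),plane("side",D(170,340),.1))
print("ports scene",plane("scene",S(67,158),.02),plane("scene",S(137,117),.02)," side",plane("side",D(113,400),.02),plane("side",D(219,412),.02))
s=arm.get_state(); Rt=R.from_euler("xyz",s["ee_rot"]).as_matrix(); print(np.round(Rt,3))
K,e,A=cam("wrist"); print("cam in tool",Rt.T@(e-s["eef_pos"]),np.round(Rt.T@A,3))
E
```

```text
sleeve foot [ 0.45253294 -0.1928352   0.        ] [ 0.44870821 -0.19731325  0.        ]
collar top [ 0.44865081 -0.19572337  0.101     ] [ 0.45119767 -0.18341214  0.101     ]
bar tri (array([ 0.45555646, -0.18823538,  0.14033041]), np.float64(0.009659684279154793))
rim [0.45742745 0.10984251 0.1       ] [0.46024141 0.12272455 0.1       ]
ports scene [0.4212989  0.13071002 0.02      ] [0.51001728 0.10207648 0.02      ]  side [0.50720697 0.09299042 0.02      ] [0.4124163  0.12108867 0.02      ]
[[-0.001 -0.    -1.   ]
 [-0.    -1.     0.   ]
 [-1.     0.     0.001]]
cam in tool [-0.18411885  0.08288123 -0.0005123 ] [[ 0.001 -0.301  0.954]
 [ 0.    -0.954 -0.301]
 [ 1.     0.    -0.001]]
```

Run:
```python
from h import *
S=lambda u,v:(u/3.8+165-.37,v/3.8+150-.37); D=lambda u,v:(u/3.1+230-.34,v/3.1+120-.34)
print(proj("wrist",[.459,.115,.1]),proj("wrist",[.45,-.191,.1]))
for p in [(490,215),(365,130),(400,190),(608,150)]: print("potbase",p,plane("scene",S(*p),0))
for p in [(195,212),(240,200)]: print("potbase side",plane("side",p,0))
# pot rim height: side lid left/right extents
print("lid L side",[plane("side",(148,150),z) for z in(.2,.25)], [plane("side",(243,150),z) for z in(.2,.25)])
print("lid scene near",[plane("scene",S(470,110),z) for z in(.15,.2,.25)],"left",[plane("scene",S(355,20),z) for z in (.15,.2,.25)])
print([plane("scene",S(*p),.06)[:2] for p in [(447,290),(517,345)]])
```

```text
[458.94915559 291.7802848 ] [552.6480726  -63.57716529]
potbase (490, 215) [ 0.61364696 -0.29461497  0.        ]
potbase (365, 130) [ 0.64549637 -0.1170901   0.        ]
potbase (400, 190) [ 0.5914593  -0.19453077  0.        ]
potbase (608, 150) [ 0.76647381 -0.36509202  0.        ]
potbase side [ 0.71834785 -0.18245992  0.        ]
potbase side [ 0.56167493 -0.25774046  0.        ]
lid L side [array([ 0.8643144 , -0.25659829,  0.2       ]), array([ 0.8459313, -0.127457 ,  0.25     ])] [array([ 0.55103607, -0.22928901,  0.2       ]), array([ 0.55893345, -0.10243866,  0.25      ])]
lid scene near [array([ 0.61242116, -0.25614368,  0.15      ]), array([ 0.57108562, -0.27343696,  0.2       ]), array([ 0.52975008, -0.29073024,  0.25      ])] left [array([ 0.66007064, -0.09153567,  0.15      ]), array([ 0.61638062, -0.11696263,  0.2       ]), array([ 0.57269061, -0.14238959,  0.25      ])]
[array([ 0.46564786, -0.31774226]), array([ 0.44592075, -0.40494635])]
```

jog_arm:
  motion:
    - {"dx":0.005,"dy":-0.033,"dz":0.036}
    - {"dx":0.01,"dy":-0.066,"dz":0.072}
    - {"dx":0.015,"dy":-0.099,"dz":0.108}
    - {"dx":0.02,"dy":-0.132,"dz":0.144}
    - {"dx":0.025,"dy":-0.165,"dz":0.18}
    - {"dx":0.03,"dy":-0.198,"dz":0.216}
    - {"dx":0.03,"dy":-0.198,"dz":0.216}
    - {"dx":0.03,"dy":-0.198,"dz":0.216}
    - {"dx":0.03,"dy":-0.198,"dz":0.216}
    - {"dx":0.03,"dy":-0.198,"dz":0.216}
    - {"dx":0.03,"dy":-0.198,"dz":0.216}

```text
invalid input
```

Run:
```python
from h import *
m=arm.camera_model("wrist"); im=cv2.cvtColor(arm.grab_frame("wrist"),cv2.COLOR_RGB2BGR)
import pickle; pickle.dump(m,open("w1.pkl","wb")); cv2.imwrite("pics/w1.png",im)
p=proj(m,[.459,.115,.1]); q=proj(m,[.459,.115,.0315]); print(p,q,arm.get_state()["eef_pos"])
x,y=int(q[0]),int(q[1]); x0=max(x-70,0);y0=max(y-60,0)
print(x0,y0); cv2.imwrite("pics/w1c.png",cv2.resize(im[y0:y0+110,x0:x0+140],None,fx=5,fy=5,interpolation=cv2.INTER_CUBIC))
```

```text
[458.94915559 291.7802848 ] [424.10669279 258.35817263] [ 6.74685284e-01 -4.08138686e-05  1.99474102e-01]
354 198
```

View pics/w1.png

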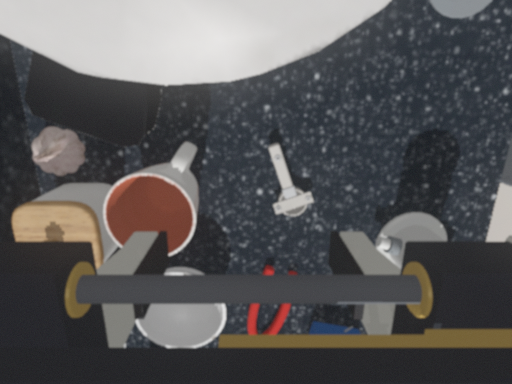

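View pics/w1c.png

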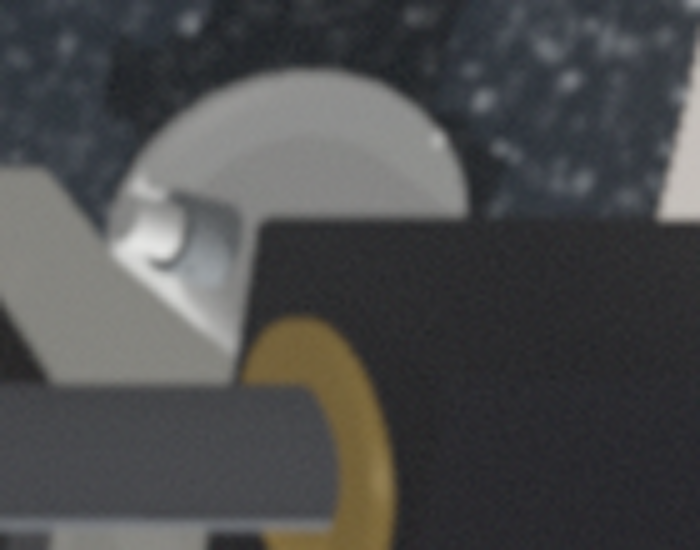

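The move was rejected, probably because every row needs a "twist" value. I'll send it again with one in each row.

jog_arm:
  motion:
    - {"dx":0.005,"dy":-0.033,"dz":0.036,"twist":0}
    - {"dx":0.01,"dy":-0.066,"dz":0.072,"twist":0}
    - {"dx":0.015,"dy":-0.099,"dz":0.108,"twist":0}
    - {"dx":0.02,"dy":-0.132,"dz":0.144,"twist":0}
    - {"dx":0.025,"dy":-0.165,"dz":0.18,"twist":0}
    - {"dx":0.03,"dy":-0.198,"dz":0.216,"twist":0}
    - {"dx":0.03,"dy":-0.198,"dz":0.216,"twist":0}
    - {"dx":0.03,"dy":-0.198,"dz":0.216,"twist":0}
    - {"dx":0.03,"dy":-0.198,"dz":0.216,"twist":0}
    - {"dx":0.03,"dy":-0.198,"dz":0.216,"twist":0}

```text
t: 1.03
eef_pos: [0.459, 0.1984, 0.1704]
ee_rot: [-2.693, 1.57, 0.451]
force: [0.1, -0.2, -0.3]
width: 0.0873
```

Run:
```python
from h import *
m=arm.camera_model("wrist"); im=cv2.cvtColor(arm.grab_frame("wrist"),cv2.COLOR_RGB2BGR)
import pickle; pickle.dump(m,open("w1.pkl","wb")); cv2.imwrite("pics/w2.png",im)
p=proj(m,[.459,.115,.1]); q=proj(m,[.459,.115,.0315]); print(p,q)
x,y=int(q[0]),int(q[1]); x0=max(x-50,0);y0=max(y-50,0)
print(x0,y0); cv2.imwrite("pics/w2c.png",cv2.resize(im[y0:y0+100,x0:x0+100],None,fx=6,fy=6,interpolation=cv2.INTER_CUBIC))
```

```text
[249.50882357  88.77529012] [249.3465822   88.91347172]
199 38
```

View pics/w2.png

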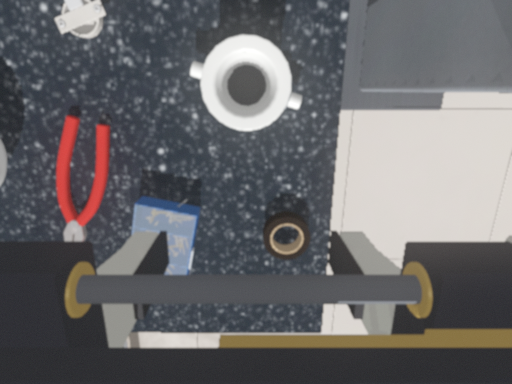

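View pics/w2c.png

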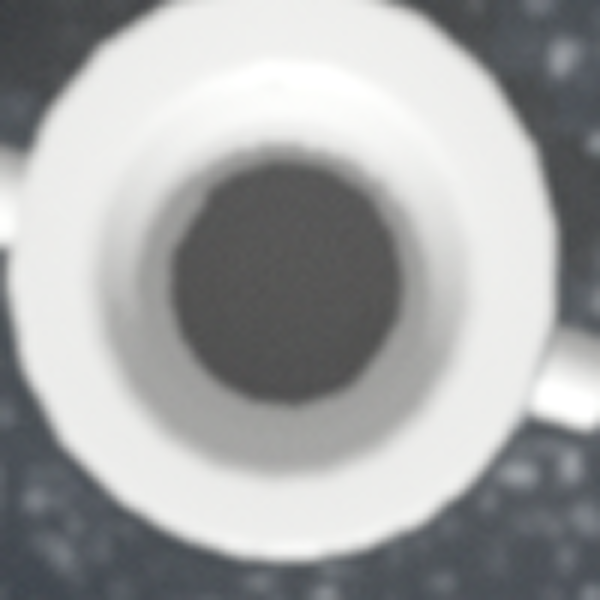

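Run:
```python
from h import *
import pickle
m=pickle.load(open("w1.pkl","rb")); im=cv2.imread("pics/w2.png")
g=cv2.cvtColor(im,cv2.COLOR_BGR2GRAY)
c=g[60:115,215:280].astype(float); c=cv2.GaussianBlur(c,(0,0),.8)
print(c[10:45:5,12:55:4].astype(int))
st=np.clip((c-70)/(100-70)*255,0,255).astype(np.uint8)
cv2.imwrite("pics/w2s.png",cv2.resize(st,None,fx=9,fy=9,interpolation=cv2.INTER_CUBIC))
# white outer contour
mk=(g>170).astype(np.uint8); mk[:, :205]=0; mk[:,289:]=0; mk[135:]=0
mk=cv2.morphologyEx(mk,cv2.MORPH_OPEN,np.ones((9,9)))
cs=max(cv2.findContours(mk,cv2.RETR_EXTERNAL,cv2.CHAIN_APPROX_NONE)[0],key=cv2.contourArea)
e=cv2.fitEllipse(cs); print(e, plane(m,e[0],.1))
dk=((c<110)).astype(np.uint8); cs=max(cv2.findContours(dk,cv2.RETR_EXTERNAL,cv2.CHAIN_APPROX_NONE)[0],key=cv2.contourArea)
e=cv2.fitEllipse(cs); cc=(e[0][0]+215,e[0][1]+60); print(e, plane(m,cc,.0315))
for p in[(196,71),(295,101)]: print(plane(m,p,.02))
```

```text
[[182 152  94  87  87  88  88  89 112 175 222]
 [155 103  85  87  87  87  87  88  88 122 182]
 [128  84  85  87  87  87  87  87  86  92 157]
 [120  83  84  85  85  86  86  86  86  88 148]
 [134  83  83  84  84  85  85  86  83  89 154]
 [155  95  82  83  83  84  84  83  83 132 160]
 [160 152  97  81  82  82  82  84 126 160 164]]
((246.2168731689453, 82.461669921875), (87.11804962158203, 96.78189086914062), 176.3238525390625) [0.46148324 0.11049126 0.1       ]
((31.181350708007812, 24.849319458007812), (36.40818405151367, 38.69495391845703), 4.360795974731445) [0.46203064 0.11131004 0.0315    ]
[0.5111053  0.09841579 0.02      ]
[0.41319073 0.12644096 0.02      ]
```

View pics/w2s.png

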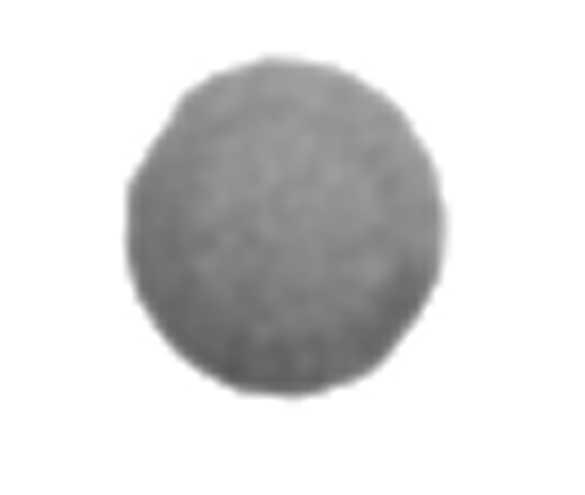

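jog_arm:
  motion:
    - {"dx":-0.03,"dy":0.02,"dz":0,"twist":5}
    - {"dx":-0.06,"dy":0.05,"dz":0,"twist":10}
    - {"dx":-0.08,"dy":0.08,"dz":0,"twist":15}
    - {"dx":-0.08,"dy":0.115,"dz":0,"twist":20}
    - {"dx":-0.08,"dy":0.15,"dz":0,"twist":25}
    - {"dx":-0.08,"dy":0.185,"dz":0,"twist":30}
    - {"dx":-0.08,"dy":0.22,"dz":0,"twist":35}
    - {"dx":-0.08,"dy":0.255,"dz":0,"twist":40}
    - {"dx":-0.08,"dy":0.29,"dz":0.009,"twist":45}
    - {"dx":-0.08,"dy":0.325,"dz":0.009,"twist":50}
    - {"dx":-0.08,"dy":0.36,"dz":0.009,"twist":55}
    - {"dx":-0.08,"dy":0.389,"dz":0.009,"twist":58}
    - {"dx":-0.08,"dy":0.389,"dz":0.009,"twist":58}
    - {"dx":-0.08,"dy":0.389,"dz":0.009,"twist":58}
    - {"dx":-0.08,"dy":0.389,"dz":0.009,"twist":58}
    - {"dx":-0.08,"dy":0.389,"dz":0.009,"twist":58}

```text
t: 2.42
eef_pos: [0.4499, -0.1912, 0.25]
ee_rot: [0.703, 1.571, 2.832]
force: [-0.6, -0.2, 0.1]
width: 0.0876
```

Run:
```python
from h import *
import pickle
s=arm.get_state(); m=arm.camera_model("wrist"); im=cv2.cvtColor(arm.grab_frame("wrist"),cv2.COLOR_RGB2BGR)
pickle.dump(m,open("w3.pkl","wb")); cv2.imwrite("pics/w3.png",im)
Rt=R.from_euler("xyz",s["ee_rot"]).as_matrix(); print(s["eef_pos"],np.round(Rt,3),np.round(s["q"],3),s["qd"])
# better rim fit from w2
m2=pickle.load(open("w1.pkl","rb")); g=cv2.cvtColor(cv2.imread("pics/w2.png"),cv2.COLOR_BGR2GRAY)
mk=(g>150).astype(np.uint8); mk[:,:180]=0; mk[:,310:]=0; mk[140:]=0
mk=cv2.morphologyEx(mk,cv2.MORPH_CLOSE,np.ones((3,3))); mk=cv2.morphologyEx(mk,cv2.MORPH_OPEN,cv2.getStructuringElement(2,(19,19)))
cs=max(cv2.findContours(mk,cv2.RETR_EXTERNAL,cv2.CHAIN_APPROX_NONE)[0],key=cv2.contourArea)
pts=np.array([plane(m2,p,.1)[:2] for p in cs[:,0].astype(float)])
(c,r)=cv2.minEnclosingCircle(pts.astype(np.float32)); print("rim",c,r, cv2.fitEllipse((pts*1e4).astype(np.float32)))
```

```text
[ 0.44992658 -0.19116141  0.24997349] [[-0.    -0.848 -0.53 ]
 [ 0.    -0.53   0.848]
 [-1.     0.     0.   ]] [ 1.000e-03  1.600e-02 -3.040e-01 -0.000e+00 -1.251e+00 -1.014e+00] [ 0.01875175 -0.00648448 -0.00321755  0.00141227  0.00130336 -0.00149418]
rim (0.4618975520133972, 0.11280842125415802) 0.03855936601758003 ((4617.75634765625, 1119.642333984375), (676.4461059570312, 711.3225708007812), 66.17671966552734)
```

View pics/w3.png

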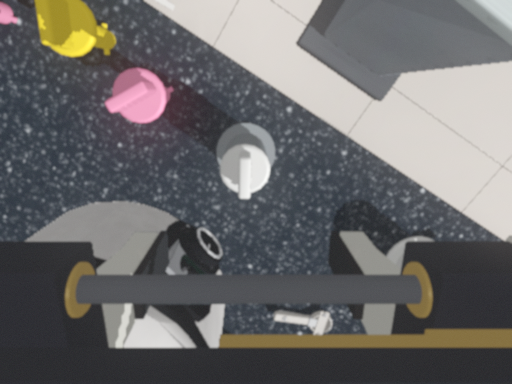

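Run:
```python
from h import *
im=cv2.imread("pics/w3.png")
cv2.imwrite("pics/w3c.png",cv2.resize(im[110:210,205:290],None,fx=6,fy=6,interpolation=cv2.INTER_CUBIC))
```

```text
(no output)
```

View pics/w3c.png

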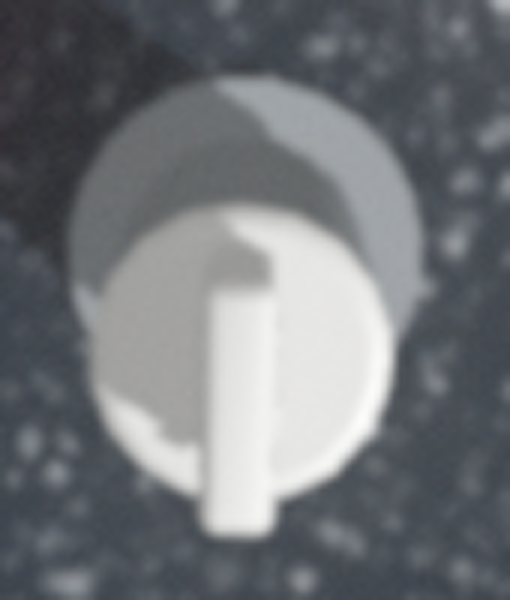

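Run:
```python
from h import *
import pickle
m=pickle.load(open("w3.pkl","rb"))
C=lambda u,v:((u+.5)/6+205-.5,(v+.5)/6+110-.5)
P=[plane(m,C(*p),.137)[:2] for p in [(213,290),(271,290),(276,533),(203,535)]]
a=(P[0]+P[1])/2;b=(P[2]+P[3])/2; print(np.round(P,4),"len",np.linalg.norm(a-b),"c",(a+b)/2,"yaw",np.degrees(np.arctan2(*(a-b)[::-1])))
im=cv2.imread("pics/w3.png");g=cv2.cvtColor(im,cv2.COLOR_BGR2GRAY)
# collar: extremes left/right/bottom in crop: circle at z=.101
for p in [(92,350),(392,350),(242,205)]: print(plane(m,C(*p),.101)[:2])
foot=[plane(m,C(*p),.003)[:2] for p in [(70,245),(424,250),(246,75)]]; print(np.round(foot,4),"footc",(foot[0]+foot[1])/2)
cc=[plane(m,C(*p),.101)[:2] for p in [(92,350),(392,350)]]; print("collar",(cc[0]+cc[1])/2,np.linalg.norm(cc[0]-cc[1]))
```

```text
[[ 0.4373 -0.2096]
 [ 0.4325 -0.2019]
 [ 0.4661 -0.1799]
 [ 0.4727 -0.1898]] len 0.040338065189025475 c [ 0.452132   -0.19532418] yaw -148.76195221990523
[ 0.46464392 -0.21900586]
[ 0.43649324 -0.17395315]
[ 0.42870083 -0.21004709]
[[ 0.4709 -0.2306]
 [ 0.4296 -0.1623]
 [ 0.4179 -0.2169]] footc [ 0.45024455 -0.1964927 ]
collar [ 0.45056858 -0.19647951] 0.05312445465583988
```

jog_arm:
  motion:
    - {"dx":0,"dy":0.001,"dz":-0.005,"twist":0.8}
    - {"dx":0.03,"dy":0.001,"dz":-0.005,"twist":0.8}
    - {"dx":0.06,"dy":0.001,"dz":-0.005,"twist":0.8}
    - {"dx":0.09,"dy":0.001,"dz":-0.005,"twist":0.8}
    - {"dx":0.11,"dy":0.001,"dz":-0.005,"twist":0.8}
    - {"dx":0.122,"dy":0.001,"dz":-0.005,"twist":0.8}
    - {"dx":0.13,"dy":0.001,"dz":-0.005,"twist":0.8}
    - {"dx":0.133,"dy":0.001,"dz":-0.005,"twist":0.8}
    - {"dx":0.133,"dy":0.001,"dz":-0.005,"twist":0.8}
    - {"dx":0.133,"dy":0.001,"dz":-0.005,"twist":0.8}
    - {"dx":0.133,"dy":0.001,"dz":-0.005,"twist":0.8}
  gripper: 0.05
  newtons: 20

```text
t: 3.38
eef_pos: [0.4526, -0.1958, 0.1181]
ee_rot: [-2.237, 1.569, -0.121]
force: [0.2, -0.0, -0.2]
width: 0.0502
```

Run:
```python
from h import *
s=arm.get_state(); print(s["eef_pos"],s["force"],s["width"])
cv2.imwrite("pics/w4.png",cv2.cvtColor(arm.grab_frame("wrist"),cv2.COLOR_RGB2BGR))
```

```text
[ 0.45261249 -0.19580826  0.11810608] [ 0.17315897 -0.02904403 -0.18734014] 0.05015236462326036
```

View pics/w4.png

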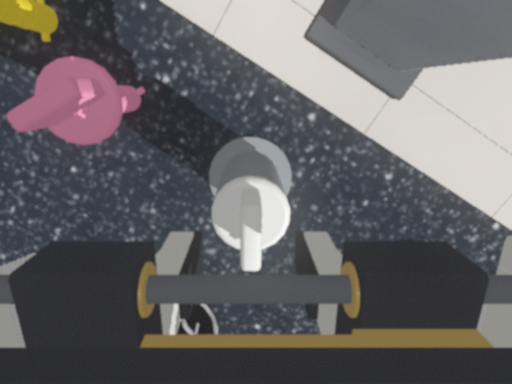

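jog_arm:
  motion:
    - {"dx":0,"dy":0,"dz":0,"twist":0}
    - {"dx":0,"dy":0,"dz":0,"twist":0}
    - {"dx":0,"dy":0,"dz":0,"twist":0}
    - {"dx":0,"dy":0,"dz":0,"twist":0}
    - {"dx":0,"dy":0,"dz":0,"twist":0}
    - {"dx":0,"dy":0,"dz":0,"twist":0}
    - {"dx":0,"dy":0,"dz":0,"twist":0}
    - {"dx":0,"dy":0,"dz":0,"twist":0}
  gripper: 0.0
  newtons: 30

```text
t: 4.1
eef_pos: [0.4518, -0.1958, 0.117]
ee_rot: [1.345, 1.571, -2.823]
force: [0.0, -0.7, -0.4]
width: 0.0033
```

Run:
```python
from h import *
s=arm.get_state(); print(s["eef_pos"],s["force"],s["width"])
im=cv2.cvtColor(arm.grab_frame("wrist"),cv2.COLOR_RGB2BGR)
b=cv2.cvtColor(arm.grab_frame("side"),cv2.COLOR_RGB2BGR)
cv2.imwrite("pics/w5.png",np.hstack([cv2.resize(im[150:360,140:360],(400,382)),cv2.resize(b[100:240,200:340],(382,382))]))
```

```text
[ 0.4517625  -0.19580271  0.11704474] [ 0.01363823 -0.71046173 -0.44272372] 0.0032603976074611976
```

View pics/w5.png

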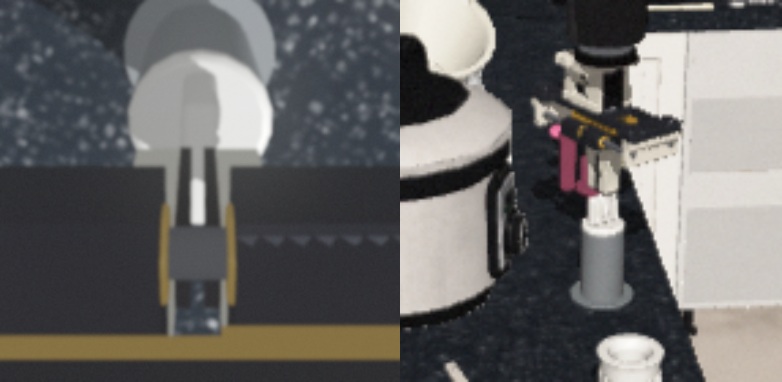

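jog_arm:
  motion:
    - {"dx":-0.003,"dy":0,"dz":0,"twist":0}
    - {"dx":-0.008,"dy":0,"dz":0,"twist":0}
    - {"dx":-0.015,"dy":0,"dz":0,"twist":0}
    - {"dx":-0.02,"dy":0,"dz":0,"twist":0}
    - {"dx":-0.02,"dy":0,"dz":0,"twist":0}
    - {"dx":-0.02,"dy":0,"dz":0,"twist":0}

```text
t: 4.7
eef_pos: [0.4521, -0.1958, 0.1376]
ee_rot: [-2.108, 1.57, 0.008]
force: [0.3, -0.0, 0.7]
width: 0.0004
```

Run:
```python
from h import *
s=arm.get_state(); print(s["eef_pos"],s["force"],s["moment"],s["width"])
im=cv2.cvtColor(arm.grab_frame("wrist"),cv2.COLOR_RGB2BGR)
b=cv2.cvtColor(arm.grab_frame("side"),cv2.COLOR_RGB2BGR)
cv2.imwrite("pics/w6.png",np.hstack([cv2.resize(im[150:360,140:360],(400,382)),cv2.resize(b[130:230,240:340],(382,382))]))
```

```text
[ 0.45213536 -0.19577847  0.13762598] [ 0.29193911 -0.02811643  0.73046081] [ 0.04158422 -0.01890392  0.05691411] 0.0004306058695828333
```

View pics/w6.png

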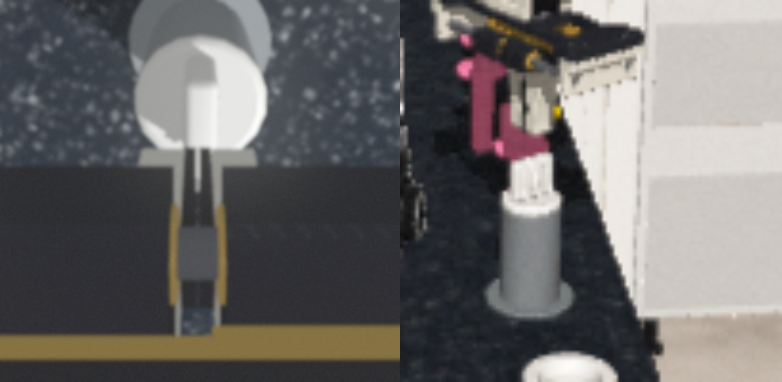

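Run:
```python
from h import *
for z in (0,.094,.101,.127,.137,.15,.16,.17,.18): print(z,proj("side",[.452,-.196,z]),proj("scene",[.452,-.196,z]))
b=cv2.cvtColor(arm.grab_frame("side"),cv2.COLOR_RGB2BGR);a=cv2.cvtColor(arm.grab_frame("scene"),cv2.COLOR_RGB2BGR)
cv2.imwrite("pics/x7.png",np.hstack([cv2.resize(b[130:230,225:325],(390,390),interpolation=2),cv2.resize(a[160:250,210:300],(390,390),interpolation=2)]))
```

```text
0 [272.94832858 206.97427592] [252.60483732 223.23359302]
0.094 [273.43887467 182.22378564] [252.78254498 209.11376726]
0.101 [273.47639674 180.33061099] [252.79656055 208.00015465]
0.127 [273.61700971 173.23598728] [252.84963907 203.78278222]
0.137 [273.67162023 170.48061494] [252.87049313 202.12581469]
0.15 [273.7430588  166.87618347] [252.89797902 199.94191392]
0.16 [273.79835687 164.08612096] [252.9194167  198.23857503]
0.17 [273.85395793 161.2807711 ] [252.9411158  196.51446541]
0.18 [273.90986447 158.46000791] [252.96308112 194.7692028 ]
```

View pics/x7.png

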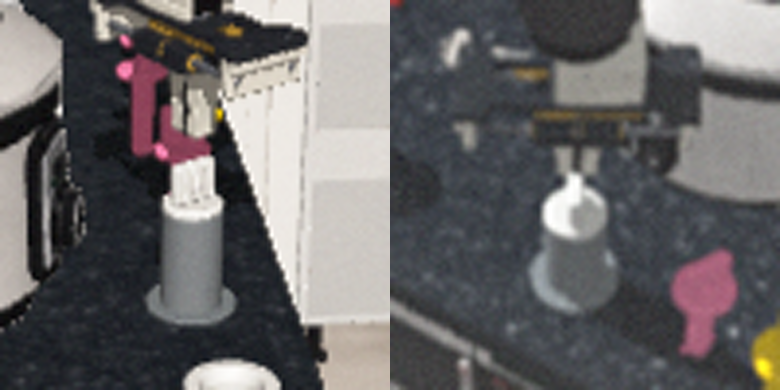

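jog_arm:
  motion:
    - {"dx":-0.01,"dy":0,"dz":0,"twist":0}
    - {"dx":-0.01,"dy":0,"dz":0,"twist":0}
    - {"dx":-0.01,"dy":0,"dz":0,"twist":0}
    - {"dx":-0.01,"dy":0,"dz":0,"twist":0}
    - {"dx":-0.01,"dy":0,"dz":0,"twist":0}
    - {"dx":-0.01,"dy":0,"dz":0,"twist":0}
    - {"dx":-0.01,"dy":0,"dz":0,"twist":0}
  gripper: 0.05

```text
t: 5.48
eef_pos: [0.4517, -0.1958, 0.1469]
ee_rot: [0.932, 1.57, 3.047]
force: [-0.5, 0.2, 0.1]
width: 0.0415
```

Run:
```python
from h import *
s=arm.get_state(); print(s["eef_pos"],s["width"])
for k in (-.033,.033):
  for z in (.13,.137,.15,.16,.17): print(k,z,proj("side",[.452-.53*k,-.196+.848*k,z]))
b=cv2.cvtColor(arm.grab_frame("side"),cv2.COLOR_RGB2BGR);a=cv2.cvtColor(arm.grab_frame("scene"),cv2.COLOR_RGB2BGR)
cv2.imwrite("pics/x8.png",np.hstack([cv2.resize(b[130:230,225:325],(390,390),interpolation=2),cv2.resize(a[160:250,210:300],(390,390),interpolation=2)]))
```

```text
[ 0.4516624  -0.19578219  0.14688922] 0.04146813454688183
-0.033 0.13 [267.46229668 169.21188603]
-0.033 0.137 [267.4884436  167.30344388]
-0.033 0.15 [267.53726294 163.74016022]
-0.033 0.16 [267.57504882 160.98219905]
-0.033 0.17 [267.61303873 158.20934662]
0.033 0.13 [279.98762585 175.70497085]
0.033 0.137 [280.03870942 173.75228785]
0.033 0.15 [280.1341036  170.10582002]
0.033 0.16 [280.20795175 167.28295483]
0.033 0.17 [280.2822106  164.44439044]
```

View pics/x8.png

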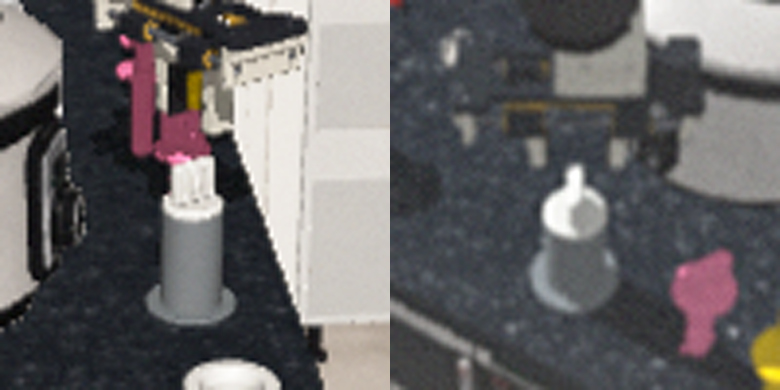

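Run:
```python
from h import *
a=(147/4.333+210,165/4.333+160);c=(230/4.333+210,165/4.333+160)
n=(213/3.9+225,131/3.9+130); f=(163/3.9+225,110/3.9+130)
print(tri(("scene",a),("side",n)),tri(("scene",c),("side",n)),tri(("scene",c),("side",f)))
```

```text
(array([ 0.4330699 , -0.17253155,  0.16925075]), np.float64(0.0067855784306160745)) (array([ 0.44708198, -0.22428118,  0.16139226]), np.float64(0.04201284828030166)) (array([ 0.46987507, -0.2294924 ,  0.16665098]), np.float64(0.003978332356064932))
```

jog_arm:
  motion:
    - {"dx":0.012,"dy":0,"dz":0,"twist":0}
    - {"dx":0.024,"dy":0,"dz":0,"twist":0}
    - {"dx":0.036,"dy":0,"dz":0,"twist":0}
    - {"dx":0.042,"dy":0,"dz":0,"twist":0}
    - {"dx":0.042,"dy":0,"dz":0,"twist":0}
    - {"dx":0.042,"dy":0,"dz":0,"twist":0}
  gripper: 0.04

```text
t: 6.08
eef_pos: [0.4518, -0.1959, 0.1051]
ee_rot: [1.308, 1.57, -2.86]
force: [1.2, 0.4, 1.3]
width: 0.04
```

Run:
```python
from h import *
s=arm.get_state(); print(s["eef_pos"],s["width"],s["force"])
b=cv2.cvtColor(arm.grab_frame("side"),cv2.COLOR_RGB2BGR);a=cv2.cvtColor(arm.grab_frame("scene"),cv2.COLOR_RGB2BGR);w=cv2.cvtColor(arm.grab_frame("wrist"),cv2.COLOR_RGB2BGR)
cv2.imwrite("pics/w9.png",w)
cv2.imwrite("pics/x9.png",np.hstack([cv2.resize(b[130:230,225:325],(390,390),interpolation=2),cv2.resize(a[160:250,210:300],(390,390),interpolation=2)]))
```

```text
[ 0.45176865 -0.19587251  0.1051048 ] 0.040028830454412995 [1.21524177 0.40541115 1.33577253]
```

View pics/x9.png

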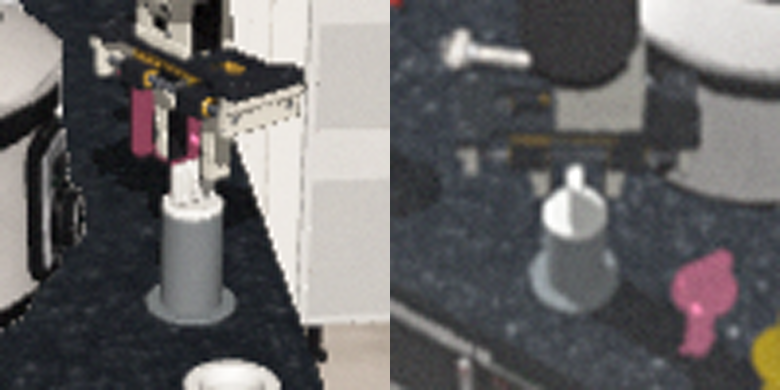

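View pics/w9.png

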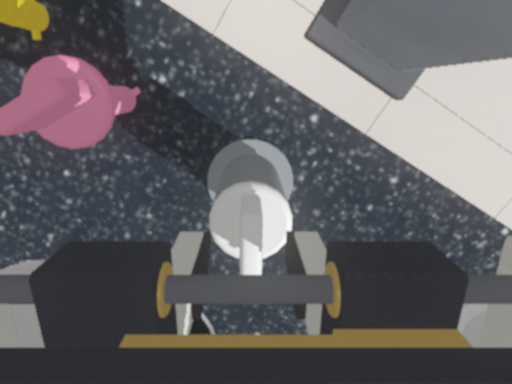

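jog_arm:
  motion:
    - {"dx":0.006,"dy":0,"dz":0,"twist":0}
    - {"dx":0.012,"dy":0,"dz":0,"twist":0}
    - {"dx":0.018,"dy":0,"dz":0,"twist":0}
    - {"dx":0.018,"dy":0,"dz":0,"twist":0}
    - {"dx":0.018,"dy":0,"dz":0,"twist":0}

```text
t: 6.65
eef_pos: [0.4513, -0.1958, 0.0865]
ee_rot: [1.021, 1.569, 3.136]
force: [0.7, 0.3, 0.4]
width: 0.0401
```

Run:
```python
from h import *
s=arm.get_state(); print(s["eef_pos"],s["width"],s["force"])
b=cv2.cvtColor(arm.grab_frame("side"),cv2.COLOR_RGB2BGR);a=cv2.cvtColor(arm.grab_frame("scene"),cv2.COLOR_RGB2BGR)
cv2.imwrite("pics/x10.png",np.hstack([cv2.resize(b[130:230,225:325],(390,390),interpolation=2),cv2.resize(a[160:250,210:300],(390,390),interpolation=2)]))
```

```text
[ 0.45131417 -0.19578877  0.08645875] 0.040090550598711874 [0.67021954 0.30901825 0.43371186]
```

View pics/x10.png

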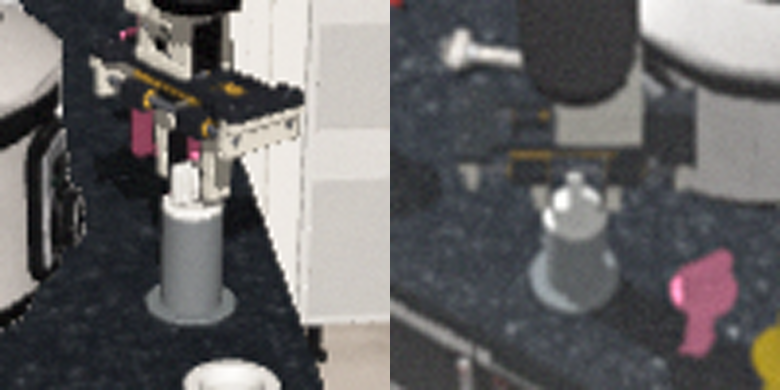

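jog_arm:
  motion:
    - {"dx":0.003,"dy":0,"dz":0,"twist":0}
    - {"dx":0.003,"dy":0,"dz":0,"twist":0}
    - {"dx":0.003,"dy":0,"dz":0,"twist":0}
    - {"dx":0.003,"dy":0,"dz":0,"twist":0}
    - {"dx":0.003,"dy":0,"dz":0,"twist":0}
    - {"dx":0.003,"dy":0,"dz":0,"twist":0}
    - {"dx":0.003,"dy":0,"dz":0,"twist":0}
    - {"dx":0.003,"dy":0,"dz":0,"twist":0}
    - {"dx":0.003,"dy":0,"dz":0,"twist":0}
  gripper: 0.0
  newtons: 30

```text
t: 7.5
eef_pos: [0.4518, -0.1958, 0.0841]
ee_rot: [0.085, 1.571, 2.2]
force: [-0.6, 0.7, 1.7]
width: 0.0117
```

jog_arm:
  motion:
    - {"dx":-0.004,"dy":0,"dz":0,"twist":0}
    - {"dx":-0.012,"dy":0,"dz":0,"twist":0}
    - {"dx":-0.024,"dy":0,"dz":0,"twist":0}
    - {"dx":-0.036,"dy":0,"dz":0,"twist":0}
    - {"dx":-0.048,"dy":0,"dz":0,"twist":0}
    - {"dx":-0.06,"dy":0,"dz":0,"twist":0}
    - {"dx":-0.075,"dy":0,"dz":0,"twist":0}
    - {"dx":-0.09,"dy":0,"dz":0,"twist":0}
    - {"dx":-0.105,"dy":0,"dz":0,"twist":0}
    - {"dx":-0.12,"dy":0,"dz":0,"twist":0}
    - {"dx":-0.135,"dy":0,"dz":0,"twist":0}
    - {"dx":-0.145,"dy":0,"dz":0,"twist":0}
    - {"dx":-0.15,"dy":0,"dz":0,"twist":0}
    - {"dx":-0.15,"dy":0,"dz":0,"twist":0}
    - {"dx":-0.15,"dy":0,"dz":0,"twist":0}

```text
t: 8.75
eef_pos: [0.4515, -0.1956, 0.2337]
ee_rot: [-0.034, 1.57, 2.081]
force: [-0.0, 1.1, -3.1]
width: 0.0119
```

Run:
```python
from h import *
import pickle
s=arm.get_state(); print(s["eef_pos"],s["width"],s["force"],s["moment"])
m=arm.camera_model("wrist");pickle.dump(m,open("w11.pkl","wb"))
w=cv2.cvtColor(arm.grab_frame("wrist"),cv2.COLOR_RGB2BGR);b=cv2.cvtColor(arm.grab_frame("side"),cv2.COLOR_RGB2BGR);a=cv2.cvtColor(arm.grab_frame("scene"),cv2.COLOR_RGB2BGR)
for n,i in(("w",w),("b",b),("a",a)): cv2.imwrite(f"pics/{n}11.png",i)
cv2.imwrite("pics/x11.png",np.hstack([cv2.resize(b[90:220,210:340],(390,390),interpolation=2),cv2.resize(a[130:230,200:300],(390,390),interpolation=2)]))
```

```text
[ 0.45151706 -0.19563985  0.23370766] 0.011892571703659678 [-0.04253318  1.12468506 -3.06978404] [-0.01598155 -0.04620045 -0.00218739]
```

View pics/x11.png

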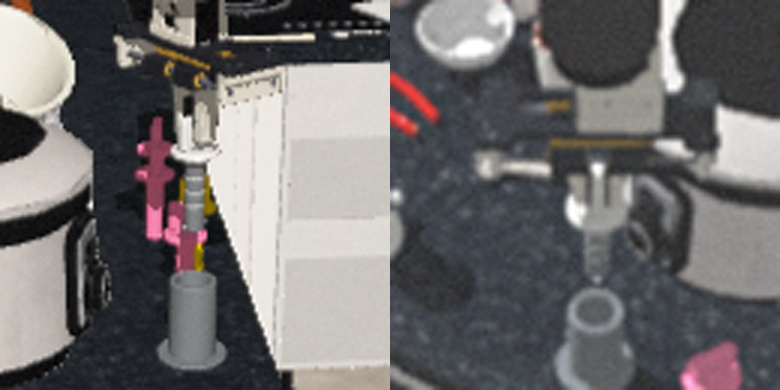

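View pics/w11.png

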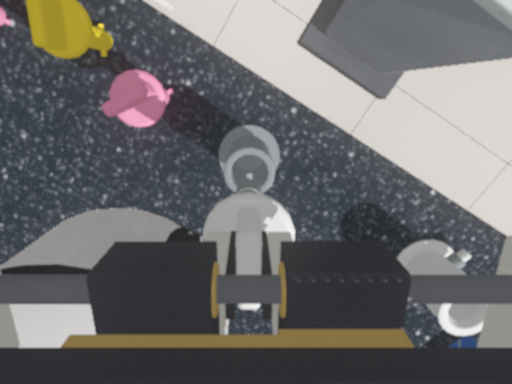

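```bash
cat > col.py <<'E'
from h import *
from scipy.optimize import least_squares
def collar(img,m,tcp,off=.0786,x0=190,x1=310):
    s=img[:235].copy(); g=cv2.cvtColor(s,cv2.COLOR_BGR2GRAY)
    mk=(cv2.GaussianBlur(g,(0,0),1)>150).astype(np.uint8); mk[:,:x0]=0; mk[:,x1:]=0; mk[:185]=0
    c=max(cv2.findContours(mk,cv2.RETR_EXTERNAL,cv2.CHAIN_APPROX_NONE)[0],key=cv2.contourArea)[:,0]
    c=c[c[:,1]<230]
    # keep top-most per column
    pts=[(u,c[c[:,0]==u][:,1].min()) for u in np.unique(c[:,0])]
    z=tcp[2]-off+.0955
    P=np.array([plane(m,p,z)[:2] for p in pts])
    f=lambda q:np.hypot(*(P-q).T)-.027
    r=least_squares(f,tcp[:2],loss="soft_l1",f_scale=.0005); return r.x,np.std(r.fun),len(pts)
E
python3 - <<'E'
from col import *
import pickle
m=pickle.load(open("w11.pkl","rb")); im=cv2.imread("pics/w11.png")
tcp=np.array([.45152,-.19564,.2337]); 
c,e,n=collar(im,m,tcp); print(c,e,n,"offset tool y,z",(c-tcp[:2])@np.array([-.855,-.519]),(c-tcp[:2])@np.array([-.519,.855]))
# sleeve rim outer
cv2.imwrite("pics/w11c.png",cv2.resize(im[115:240,195:305],None,fx=5,fy=5,interpolation=2))
for z in(.13,.15,.155,.16,.17): print(z,proj("side",[.4515,-.1957,z]),proj("scene",[.4515,-.1957,z]))
E
```

```text
[ 0.451827   -0.19623321] 0.00040607391666614193 90 offset tool y,z 4.539635780680473e-05 -0.0006665284927224964
0.13 [273.79405834 172.44244876] [252.71500813 203.34469071]
0.15 [273.90464704 166.90706012] [252.75542647 199.99906898]
0.155 [273.93248282 165.51377239] [252.76568371 199.15002831]
0.16 [273.96039467 164.11667749] [252.77600311 198.29584165]
0.17 [274.01644779 161.31100354] [252.79683069 196.57184206]
```

View pics/w11c.png

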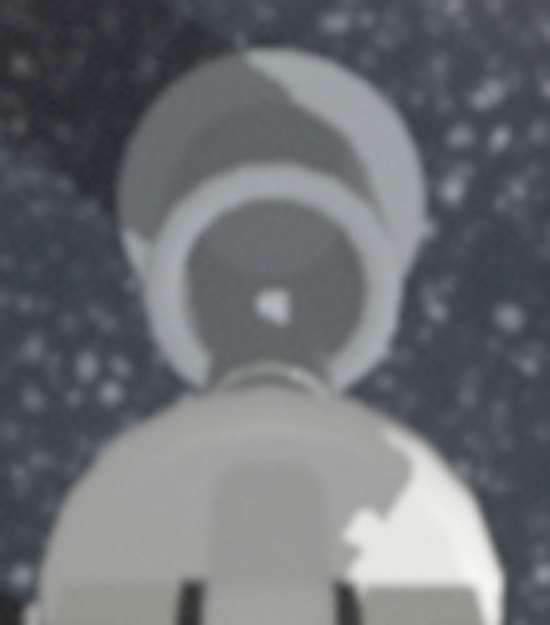

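jog_arm:
  motion:
    - {"dx":0,"dy":-0.006,"dz":0.01,"twist":-4}
    - {"dx":0,"dy":-0.018,"dz":0.028,"twist":-10}
    - {"dx":0,"dy":-0.034,"dz":0.052,"twist":-17}
    - {"dx":0,"dy":-0.052,"dz":0.08,"twist":-24}
    - {"dx":0,"dy":-0.07,"dz":0.108,"twist":-31}
    - {"dx":0,"dy":-0.088,"dz":0.136,"twist":-38}
    - {"dx":0,"dy":-0.106,"dz":0.164,"twist":-45}
    - {"dx":0,"dy":-0.124,"dz":0.19,"twist":-52}
    - {"dx":0,"dy":-0.14,"dz":0.214,"twist":-59}
    - {"dx":0,"dy":-0.154,"dz":0.236,"twist":-66}
    - {"dx":0,"dy":-0.163,"dz":0.25,"twist":-73}
    - {"dx":0,"dy":-0.168,"dz":0.258,"twist":-79}
    - {"dx":0,"dy":-0.168,"dz":0.258,"twist":-81}
    - {"dx":0,"dy":-0.168,"dz":0.258,"twist":-81}
    - {"dx":0,"dy":-0.168,"dz":0.258,"twist":-81}
    - {"dx":0,"dy":-0.168,"dz":0.258,"twist":-81}

```text
t: 10.23
eef_pos: [0.4617, 0.1116, 0.2337]
ee_rot: [0.23, 1.57, -2.526]
force: [-0.7, -0.5, -0.4]
width: 0.0119
```

Run:
```python
from h import *
import pickle
s=arm.get_state(); print(s["eef_pos"],s["width"],s["force"],s["moment"]); Rt=R.from_euler("xyz",s["ee_rot"]).as_matrix(); print(np.round(Rt,4))
m=arm.camera_model("wrist");pickle.dump(m,open("w12.pkl","wb"))
w=cv2.cvtColor(arm.grab_frame("wrist"),cv2.COLOR_RGB2BGR);b=cv2.cvtColor(arm.grab_frame("side"),cv2.COLOR_RGB2BGR);a=cv2.cvtColor(arm.grab_frame("scene"),cv2.COLOR_RGB2BGR)
for n,i in(("w",w),("b",b),("a",a)): cv2.imwrite(f"pics/{n}12.png",i)
cv2.imwrite("pics/x12.png",np.hstack([cv2.resize(w[90:300,150:360],(390,390)),cv2.resize(b[160:280,225:345],(390,390),interpolation=2)]))
```

```text
[0.46166431 0.111581   0.23371581] 0.011899131995798501 [-0.69657107 -0.47734856 -0.43021707] [-0.03350291  0.00948243  0.00918784]
[[-6.000e-04  3.761e-01 -9.266e-01]
 [-4.000e-04 -9.266e-01 -3.761e-01]
 [-1.000e+00  2.000e-04  7.000e-04]]
```

View pics/x12.png

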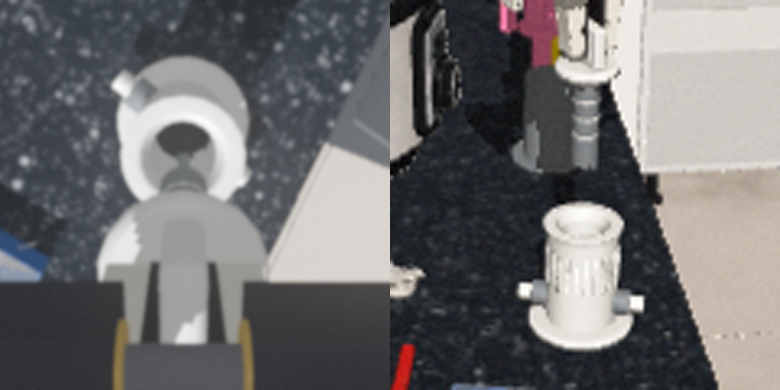

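jog_arm:
  motion:
    - {"dx":0.006,"dy":0,"dz":0,"twist":0}
    - {"dx":0.016,"dy":0,"dz":0,"twist":0}
    - {"dx":0.028,"dy":0,"dz":0,"twist":0}
    - {"dx":0.04,"dy":0,"dz":0,"twist":0}
    - {"dx":0.048,"dy":0,"dz":0,"twist":0}
    - {"dx":0.053,"dy":0,"dz":0,"twist":0}
    - {"dx":0.057,"dy":0,"dz":0,"twist":0}
    - {"dx":0.06,"dy":0,"dz":0,"twist":0}
    - {"dx":0.063,"dy":0,"dz":0,"twist":0}
    - {"dx":0.066,"dy":0,"dz":0,"twist":0}
    - {"dx":0.069,"dy":0,"dz":0,"twist":0}
    - {"dx":0.069,"dy":0,"dz":0,"twist":0}
    - {"dx":0.069,"dy":0,"dz":0,"twist":0}

```text
t: 11.47
eef_pos: [0.4618, 0.1119, 0.1651]
ee_rot: [0.766, 1.571, -1.988]
force: [-0.1, -1.1, -1.3]
width: 0.0122
```

Run:
```python
from h import *
import pickle
s=arm.get_state(); print(s["eef_pos"],s["force"],s["moment"])
m=arm.camera_model("wrist");pickle.dump(m,open("w13.pkl","wb"))
w=cv2.cvtColor(arm.grab_frame("wrist"),cv2.COLOR_RGB2BGR);b=cv2.cvtColor(arm.grab_frame("side"),cv2.COLOR_RGB2BGR);a=cv2.cvtColor(arm.grab_frame("scene"),cv2.COLOR_RGB2BGR)
for n,i in(("w",w),("b",b),("a",a)): cv2.imwrite(f"pics/{n}13.png",i)
cv2.imwrite("pics/x13.png",np.hstack([cv2.resize(a[130:210,150:230],(390,390),interpolation=2),cv2.resize(b[190:280,240:330],(390,390),interpolation=2)]))
print(arm.get_state()["force"])
```

```text
[0.46181645 0.11189273 0.16505489] [-0.13721275 -1.0505065  -1.26965211] [ 0.01868408  0.06658009 -0.01171122]
[-0.58122072  0.41498055 -1.42328578]
```

View pics/x13.png

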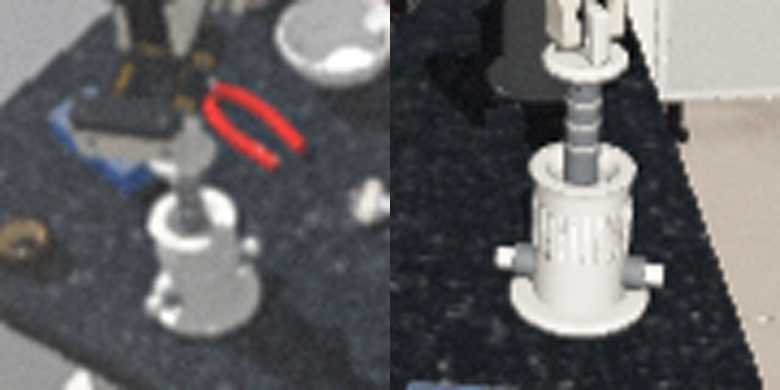

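jog_arm:
  motion:
    - {"dx":0.004,"dy":0,"dz":0,"twist":0}
    - {"dx":0.008,"dy":0,"dz":0,"twist":0}
    - {"dx":0.012,"dy":0,"dz":0,"twist":0}
    - {"dx":0.016,"dy":0,"dz":0,"twist":0}
    - {"dx":0.02,"dy":0,"dz":0,"twist":0}
    - {"dx":0.024,"dy":0,"dz":0,"twist":0}
    - {"dx":0.027,"dy":0,"dz":0,"twist":0}
    - {"dx":0.03,"dy":0,"dz":0,"twist":0}
    - {"dx":0.03,"dy":0,"dz":0,"twist":0}
    - {"dx":0.03,"dy":0,"dz":0,"twist":0}

```text
t: 12.45
eef_pos: [0.4618, 0.1119, 0.1349]
ee_rot: [0.433, 1.57, -2.321]
force: [-0.5, 0.2, -1.4]
width: 0.0121
```

jog_arm:
  motion:
    - {"dx":0.003,"dy":0,"dz":0,"twist":0}
    - {"dx":0.006,"dy":0,"dz":0,"twist":0}
    - {"dx":0.009,"dy":0,"dz":0,"twist":0}
    - {"dx":0.012,"dy":0,"dz":0,"twist":0}
    - {"dx":0.015,"dy":0,"dz":0,"twist":0}
    - {"dx":0.018,"dy":0,"dz":0,"twist":0}
    - {"dx":0.018,"dy":0,"dz":0,"twist":0}
    - {"dx":0.018,"dy":0,"dz":0,"twist":0}

```text
t: 13.12
eef_pos: [0.4617, 0.1118, 0.1168]
ee_rot: [0.34, 1.57, -2.414]
force: [0.5, 1.4, -1.7]
width: 0.0118
```

jog_arm:
  motion:
    - {"dx":0.002,"dy":0,"dz":0,"twist":0}
    - {"dx":0.004,"dy":0,"dz":0,"twist":0}
    - {"dx":0.006,"dy":0,"dz":0,"twist":0}
    - {"dx":0.008,"dy":0,"dz":0,"twist":0}
    - {"dx":0.008,"dy":0,"dz":0,"twist":0}
    - {"dx":0.008,"dy":0,"dz":0,"twist":0}

```text
t: 13.62
eef_pos: [0.4617, 0.1119, 0.1089]
ee_rot: [0.299, 1.57, -2.455]
force: [0.5, 0.3, -1.3]
width: 0.0118
```

jog_arm:
  motion:
    - {"dx":0.001,"dy":0,"dz":0,"twist":0}
    - {"dx":0.002,"dy":0,"dz":0,"twist":0}
    - {"dx":0.002,"dy":0,"dz":0,"twist":0}
    - {"dx":0.002,"dy":0,"dz":0,"twist":0}

```text
t: 13.95
eef_pos: [0.4618, 0.1119, 0.107]
ee_rot: [0.308, 1.571, -2.446]
force: [-0.6, -0.3, -1.9]
width: 0.0118
```

jog_arm:
  motion:
    - {"dx":0.001,"dy":0,"dz":0,"twist":0}
    - {"dx":0.001,"dy":0,"dz":0,"twist":0}
    - {"dx":0.001,"dy":0,"dz":0,"twist":0}
    - {"dx":0.001,"dy":0,"dz":0,"twist":0}

```text
t: 14.28
eef_pos: [0.462, 0.112, 0.1063]
ee_rot: [3.083, 1.57, 0.329]
force: [-0.4, -0.1, 0.5]
width: 0.012
```

jog_arm:
  motion:
    - {"dx":0.0005,"dy":0,"dz":0,"twist":0}
    - {"dx":0.001,"dy":0,"dz":0,"twist":0}
    - {"dx":0.001,"dy":0,"dz":0,"twist":0}
    - {"dx":0.001,"dy":0,"dz":0,"twist":0}

```text
t: 14.62
eef_pos: [0.4621, 0.112, 0.1053]
ee_rot: [3.039, 1.57, 0.285]
force: [-0.1, -0.6, 3.8]
width: 0.0122
```

jog_arm:
  motion:
    - {"dx":0,"dy":0,"dz":0,"twist":-2}
    - {"dx":0,"dy":0,"dz":0,"twist":-4}
    - {"dx":0,"dy":0,"dz":0,"twist":-5}
    - {"dx":0,"dy":0,"dz":0,"twist":-5}

```text
t: 14.95
eef_pos: [0.4621, 0.112, 0.1052]
ee_rot: [3.082, 1.57, 0.416]
force: [0.4, 0.3, 2.6]
width: 0.012
```

jog_arm:
  motion:
    - {"dx":0,"dy":0,"dz":0,"twist":-2}
    - {"dx":0,"dy":0,"dz":0,"twist":-4}
    - {"dx":0,"dy":0,"dz":0,"twist":-5}
    - {"dx":0,"dy":0,"dz":0,"twist":-5}

```text
t: 15.28
eef_pos: [0.4619, 0.112, 0.1051]
ee_rot: [2.913, 1.571, 0.333]
force: [-0.6, 0.4, 3.1]
width: 0.0118
```

jog_arm:
  motion:
    - {"dx":0,"dy":0,"dz":0,"twist":-2}
    - {"dx":0,"dy":0,"dz":0,"twist":-4}
    - {"dx":0,"dy":0,"dz":0,"twist":-5}
    - {"dx":0,"dy":0,"dz":0,"twist":-5}

```text
t: 15.62
eef_pos: [0.4618, 0.1119, 0.1051]
ee_rot: [1.358, 1.571, -1.135]
force: [0.3, 0.2, 3.4]
width: 0.0121
```

Run:
```python
from h import *
s=arm.get_state(); Rt=R.from_euler("xyz",s["ee_rot"]).as_matrix();print(s["eef_pos"],s["force"],s["moment"],np.degrees(np.arctan2(Rt[1,1],Rt[0,1])),np.round(s["q"],2))
```

```text
[0.46183282 0.11192584 0.10509492] [0.26970638 0.20020608 3.39427904] [-0.12700083  0.11599634 -0.04770128] -52.82127927352783 [ 0.65  0.12 -0.55  0.   -0.9  -0.  ]
```

Contact is steady at about 4–5 N and the bar is at −53°. I'll keep turning it back.

jog_arm:
  motion:
    - {"dx":0,"dy":0,"dz":0,"twist":-2}
    - {"dx":0,"dy":0,"dz":0,"twist":-4}
    - {"dx":0,"dy":0,"dz":0,"twist":-5}
    - {"dx":0,"dy":0,"dz":0,"twist":-5}

```text
t: 15.95
eef_pos: [0.4618, 0.1119, 0.1051]
ee_rot: [-0.263, 1.571, -2.668]
force: [0.5, 0.2, 3.2]
width: 0.0116
```

jog_arm:
  motion:
    - {"dx":0,"dy":0,"dz":0,"twist":-2}
    - {"dx":0,"dy":0,"dz":0,"twist":-4}
    - {"dx":0,"dy":0,"dz":0,"twist":-5}
    - {"dx":0,"dy":0,"dz":0,"twist":-5}

```text
t: 16.28
eef_pos: [0.4615, 0.1116, 0.1049]
ee_rot: [-0.15, 1.57, -2.468]
force: [-1.3, -1.0, 2.0]
width: 0.0119
```

jog_arm:
  motion:
    - {"dx":0,"dy":0,"dz":0,"twist":-2}
    - {"dx":0,"dy":0,"dz":0,"twist":-4}
    - {"dx":0,"dy":0,"dz":0,"twist":-5}
    - {"dx":0,"dy":0,"dz":0,"twist":-5}

```text
t: 16.62
eef_pos: [0.4613, 0.1114, 0.1048]
ee_rot: [-0.302, 1.569, -2.533]
force: [-1.1, -1.3, 3.1]
width: 0.0116
```

jog_arm:
  motion:
    - {"dx":0,"dy":0,"dz":0,"twist":-2}
    - {"dx":0,"dy":0,"dz":0,"twist":-4}
    - {"dx":0,"dy":0,"dz":0,"twist":-5}
    - {"dx":0,"dy":0,"dz":0,"twist":-5}

```text
t: 16.95
eef_pos: [0.4618, 0.1121, 0.1048]
ee_rot: [-2.306, 1.571, 1.833]
force: [-0.4, 0.5, -0.9]
width: 0.0115
```

jog_arm:
  motion:
    - {"dx":0,"dy":0,"dz":0,"twist":-2}
    - {"dx":0,"dy":0,"dz":0,"twist":-4}
    - {"dx":0,"dy":0,"dz":0,"twist":-5}
    - {"dx":0,"dy":0,"dz":0,"twist":-5}

```text
t: 17.28
eef_pos: [0.4619, 0.1121, 0.1049]
ee_rot: [-2.73, 1.571, 1.496]
force: [-0.9, 0.7, -1.1]
width: 0.0119
```

Run:
```python
from h import *
s=arm.get_state(); Rt=R.from_euler("xyz",s["ee_rot"]).as_matrix();print(s["eef_pos"],s["force"],s["moment"],np.degrees(np.arctan2(Rt[1,1],Rt[0,1])),np.round(s["q"],2))
```

```text
[0.46185279 0.11206819 0.10493675] [-0.8969411  0.7063156 -1.1207994] [ 0.00092133  0.01718156 -0.012273  ] -27.837318760183404 [ 0.65  0.12 -0.55 -0.   -0.9   0.43]
```

jog_arm:
  motion:
    - {"dx":0.001,"dy":0,"dz":0,"twist":0}
    - {"dx":0.002,"dy":0,"dz":0,"twist":0}
    - {"dx":0.003,"dy":0,"dz":0,"twist":0}
    - {"dx":0.003,"dy":0,"dz":0,"twist":0}

```text
t: 17.62
eef_pos: [0.4618, 0.112, 0.1018]
ee_rot: [-1.451, 1.571, 2.775]
force: [0.6, 0.5, -1.7]
width: 0.0119
```

jog_arm:
  motion:
    - {"dx":0.001,"dy":0,"dz":0,"twist":0}
    - {"dx":0.002,"dy":0,"dz":0,"twist":0}
    - {"dx":0.003,"dy":0,"dz":0,"twist":0}
    - {"dx":0.003,"dy":0,"dz":0,"twist":0}

```text
t: 17.95
eef_pos: [0.4618, 0.1119, 0.0989]
ee_rot: [-0.703, 1.571, -2.759]
force: [0.2, 1.1, -1.2]
width: 0.0116
```

jog_arm:
  motion:
    - {"dx":0.001,"dy":0,"dz":0,"twist":0}
    - {"dx":0.002,"dy":0,"dz":0,"twist":0}
    - {"dx":0.002,"dy":0,"dz":0,"twist":0}
    - {"dx":0.002,"dy":0,"dz":0,"twist":0}

```text
t: 18.28
eef_pos: [0.4619, 0.1119, 0.0972]
ee_rot: [1.928, 1.571, -0.128]
force: [0.3, 0.8, 0.3]
width: 0.0123
```

jog_arm:
  motion:
    - {"dx":0.0005,"dy":0,"dz":0,"twist":0}
    - {"dx":0.001,"dy":0,"dz":0,"twist":0}
    - {"dx":0.001,"dy":0,"dz":0,"twist":0}
    - {"dx":0.001,"dy":0,"dz":0,"twist":0}

```text
t: 18.62
eef_pos: [0.462, 0.112, 0.0963]
ee_rot: [2.336, 1.57, 0.28]
force: [0.6, -0.1, 2.2]
width: 0.012
```

jog_arm:
  motion:
    - {"dx":0.0005,"dy":0,"dz":0,"twist":0}
    - {"dx":0.0005,"dy":0,"dz":0,"twist":0}
    - {"dx":0.0005,"dy":0,"dz":0,"twist":0}

```text
t: 18.87
eef_pos: [0.462, 0.112, 0.0957]
ee_rot: [2.313, 1.57, 0.257]
force: [-0.3, 0.1, 3.1]
width: 0.0119
```

jog_arm:
  motion:
    - {"dx":0.0001,"dy":0,"dz":0,"twist":2}
    - {"dx":0.0002,"dy":0,"dz":0,"twist":4}
    - {"dx":0.0003,"dy":0,"dz":0,"twist":5}
    - {"dx":0.0003,"dy":0,"dz":0,"twist":5}

```text
t: 19.2
eef_pos: [0.4617, 0.1117, 0.0953]
ee_rot: [0.016, 1.57, -2.128]
force: [-1.2, -1.5, 3.5]
width: 0.0118
```

```bash
cat > st.py <<'E'
from h import *
s=arm.get_state(); Rt=R.from_euler("xyz",s["ee_rot"]).as_matrix();print(round(s["t"],2),np.round(s["eef_pos"],4),"F",np.round(s["force"],2),"M",np.round(s["moment"],3),"yaw",round(np.degrees(np.arctan2(Rt[1,1],Rt[0,1])),2),np.round(s["q"],2))
E
python3 st.py
```

```text
19.2 [0.4617 0.1117 0.0953] F [-1.15 -1.48  3.52] M [-0.569  0.28  -0.004] yaw -32.83 [ 0.65  0.13 -0.56  0.   -0.88  0.34]
```

jog_arm:
  motion:
    - {"dx":0.0002,"dy":0,"dz":0,"twist":2}
    - {"dx":0.0003,"dy":0,"dz":0,"twist":4}
    - {"dx":0.0004,"dy":0,"dz":0,"twist":5}
    - {"dx":0.0004,"dy":0,"dz":0,"twist":5}

```text
t: 19.53
eef_pos: [0.4617, 0.1117, 0.0948]
ee_rot: [-0.031, 1.57, -2.262]
force: [-0.9, -0.8, 4.3]
width: 0.0117
```

jog_arm:
  motion:
    - {"dx":0.0002,"dy":0,"dz":0,"twist":2}
    - {"dx":0.0003,"dy":0,"dz":0,"twist":4}
    - {"dx":0.0004,"dy":0,"dz":0,"twist":5}
    - {"dx":0.0004,"dy":0,"dz":0,"twist":5}

```text
t: 19.87
eef_pos: [0.4618, 0.1119, 0.0944]
ee_rot: [-0.273, 1.571, -2.59]
force: [-0.9, -1.6, 3.8]
width: 0.0121
```

```bash
python3 st.py
```

```text
19.87 [0.4618 0.1119 0.0944] F [-0.93 -1.62  3.77] M [-0.598  0.457  0.055] yaw -42.78 [ 0.65  0.13 -0.56 -0.   -0.88  0.17]
```

jog_arm:
  motion:
    - {"dx":0.0002,"dy":0,"dz":0,"twist":2}
    - {"dx":0.0004,"dy":0,"dz":0,"twist":5}
    - {"dx":0.0006,"dy":0,"dz":0,"twist":8}
    - {"dx":0.0008,"dy":0,"dz":0,"twist":10}
    - {"dx":0.0008,"dy":0,"dz":0,"twist":10}

```text
t: 20.28
eef_pos: [0.4625, 0.1126, 0.094]
ee_rot: [-3.122, 1.569, 0.669]
force: [0.3, 1.6, 4.2]
width: 0.0119
```

```bash
python3 st.py
```

```text
20.28 [0.4625 0.1126 0.094 ] F [0.27 1.63 4.15] M [ 0.236 -0.116 -0.033] yaw -52.79 [ 0.65  0.13 -0.56 -0.   -0.87 -0.  ]
```

jog_arm:
  motion:
    - {"dx":0.0002,"dy":0,"dz":0,"twist":2}
    - {"dx":0.0004,"dy":0,"dz":0,"twist":5}
    - {"dx":0.0006,"dy":0,"dz":0,"twist":8}
    - {"dx":0.0008,"dy":0,"dz":0,"twist":10}
    - {"dx":0.0008,"dy":0,"dz":0,"twist":10}

```text
t: 20.7
eef_pos: [0.4625, 0.1125, 0.0932]
ee_rot: [-3.007, 1.569, 0.61]
force: [0.5, 0.9, 3.7]
width: 0.0118
```

```bash
python3 st.py
python3 - <<'E'
from h import *
w=cv2.cvtColor(arm.grab_frame("wrist"),cv2.COLOR_RGB2BGR);b=cv2.cvtColor(arm.grab_frame("side"),cv2.COLOR_RGB2BGR)
cv2.imwrite("pics/x14.png",np.hstack([cv2.resize(w[120:330,150:360],(390,390)),cv2.resize(b[190:280,240:330],(390,390),interpolation=2)]))
E
```

```text
20.7 [0.4625 0.1125 0.0932] F [0.51 0.94 3.71] M [ 0.363 -0.32   0.019] yaw -62.75 [ 0.65  0.13 -0.56  0.   -0.87 -0.18]
```

View pics/x14.png

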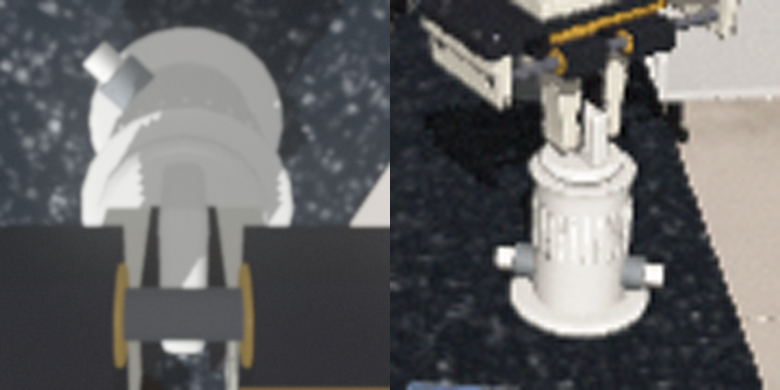

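jog_arm:
  motion:
    - {"dx":0.0002,"dy":0,"dz":0,"twist":2}
    - {"dx":0.0004,"dy":0,"dz":0,"twist":5}
    - {"dx":0.0006,"dy":0,"dz":0,"twist":8}
    - {"dx":0.0008,"dy":0,"dz":0,"twist":10}
    - {"dx":0.0008,"dy":0,"dz":0,"twist":10}

```text
t: 21.22
eef_pos: [0.4622, 0.1122, 0.0922]
ee_rot: [-2.933, 1.57, 0.51]
force: [1.5, 1.3, 4.1]
width: 0.0117
```

```bash
python3 st.py
```

```text
21.22 [0.4622 0.1122 0.0922] F [1.46 1.35 4.07] M [ 0.222 -0.518  0.07 ] yaw -72.76 [ 0.65  0.13 -0.57  0.   -0.87 -0.35]
```

jog_arm:
  motion:
    - {"dx":0.0002,"dy":0,"dz":0,"twist":2}
    - {"dx":0.0004,"dy":0,"dz":0,"twist":5}
    - {"dx":0.0006,"dy":0,"dz":0,"twist":8}
    - {"dx":0.0008,"dy":0,"dz":0,"twist":10}
    - {"dx":0.0008,"dy":0,"dz":0,"twist":10}

```text
t: 21.63
eef_pos: [0.462, 0.112, 0.0914]
ee_rot: [-2.951, 1.57, 0.317]
force: [0.5, 1.3, 4.2]
width: 0.012
```

```bash
python3 st.py
```

```text
21.63 [0.462  0.112  0.0914] F [0.48 1.28 4.16] M [ 0.236 -0.433  0.05 ] yaw -82.73 [ 0.65  0.13 -0.57  0.   -0.87 -0.53]
```

jog_arm:
  motion:
    - {"dx":0.0002,"dy":0,"dz":0,"twist":2}
    - {"dx":0.0003,"dy":0,"dz":0,"twist":5}
    - {"dx":0.0005,"dy":0,"dz":0,"twist":8}
    - {"dx":0.0006,"dy":0,"dz":0,"twist":10}
    - {"dx":0.0006,"dy":0,"dz":0,"twist":10}

```text
t: 22.05
eef_pos: [0.462, 0.1119, 0.0907]
ee_rot: [-2.96, 1.571, 0.134]
force: [1.1, 1.0, 2.7]
width: 0.0119
```

```bash
python3 st.py
```

```text
22.05 [0.462  0.1119 0.0907] F [1.12 0.97 2.74] M [ 0.11  -0.545  0.013] yaw -92.71 [ 0.65  0.14 -0.57  0.   -0.87 -0.7 ]
```

jog_arm:
  motion:
    - {"dx":0,"dy":0,"dz":0,"twist":3}
    - {"dx":0,"dy":0,"dz":0,"twist":6}
    - {"dx":0,"dy":0,"dz":0,"twist":8}
    - {"dx":0,"dy":0,"dz":0,"twist":8}

```text
t: 22.38
eef_pos: [0.4616, 0.1118, 0.0905]
ee_rot: [0.589, 1.57, -2.74]
force: [0.5, 0.8, 2.2]
width: 0.012
```

```bash
python3 st.py
```

```text
22.38 [0.4616 0.1118 0.0905] F [0.55 0.79 2.18] M [ 0.139 -0.404  0.066] yaw -100.7 [ 0.65  0.14 -0.57 -0.   -0.87 -0.84]
```

jog_arm:
  motion:
    - {"dx":0.0001,"dy":0,"dz":0,"twist":3}
    - {"dx":0.0002,"dy":0,"dz":0,"twist":5}
    - {"dx":0.0003,"dy":0,"dz":0,"twist":7}
    - {"dx":0.0003,"dy":0,"dz":0,"twist":7}

```text
t: 22.72
eef_pos: [0.4615, 0.1117, 0.0901]
ee_rot: [0.758, 1.57, -2.692]
force: [0.5, -0.1, 2.8]
width: 0.0117
```

```bash
python3 st.py
python3 - <<'E'
from h import *
w=cv2.cvtColor(arm.grab_frame("scene"),cv2.COLOR_RGB2BGR);b=cv2.cvtColor(arm.grab_frame("side"),cv2.COLOR_RGB2BGR)
cv2.imwrite("pics/x15.png",np.hstack([cv2.resize(w[130:210,150:230],(390,390),interpolation=2),cv2.resize(b[200:270,250:320],(390,390),interpolation=2)]))
E
```

```text
22.72 [0.4615 0.1117 0.0901] F [ 0.48 -0.14  2.81] M [ 0.017 -0.269  0.009] yaw -107.69 [ 0.65  0.14 -0.57 -0.   -0.87 -0.96]
```

View pics/x15.png

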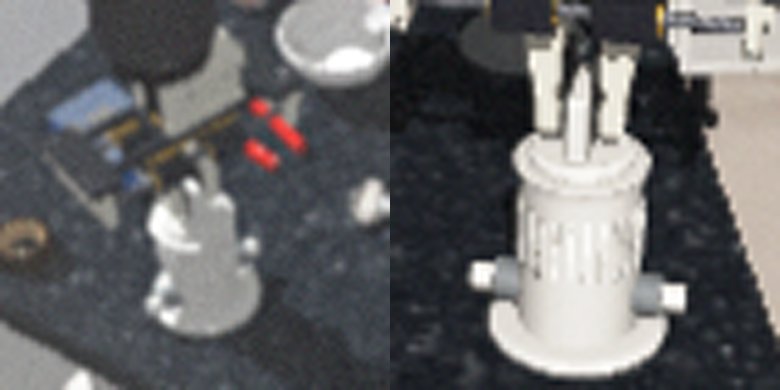

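jog_arm:
  motion:
    - {"dx":-0.0004,"dy":0,"dz":0,"twist":0}
    - {"dx":-0.0008,"dy":0,"dz":0,"twist":0}
    - {"dx":-0.001,"dy":0,"dz":0,"twist":0}
    - {"dx":-0.001,"dy":0,"dz":0,"twist":0}

```text
t: 23.15
eef_pos: [0.4615, 0.1117, 0.0911]
ee_rot: [0.673, 1.57, -2.779]
force: [0.2, -0.4, 0.4]
width: 0.0116
```

```bash
python3 st.py
```

```text
23.15 [0.4615 0.1117 0.0911] F [ 0.18 -0.35  0.38] M [-0.057 -0.152 -0.025] yaw -107.78 [ 0.65  0.13 -0.57 -0.   -0.87 -0.96]
```

jog_arm:
  motion:
    - {"dx":-0.0004,"dy":0,"dz":0,"twist":0}
    - {"dx":-0.0008,"dy":0,"dz":0,"twist":0}
    - {"dx":-0.001,"dy":0,"dz":0,"twist":0}
    - {"dx":-0.001,"dy":0,"dz":0,"twist":0}

```text
t: 23.48
eef_pos: [0.4616, 0.1118, 0.0922]
ee_rot: [0.662, 1.57, -2.79]
force: [-0.9, 0.6, -2.1]
width: 0.0118
```

```bash
python3 st.py
```

```text
23.48 [0.4616 0.1118 0.0922] F [-0.87  0.62 -2.08] M [ 0.04   0.042 -0.005] yaw -107.8 [ 0.65  0.13 -0.57 -0.   -0.87 -0.96]
```

jog_arm:
  motion:
    - {"dx":-0.0004,"dy":0,"dz":0,"twist":0}
    - {"dx":-0.0008,"dy":0,"dz":0,"twist":0}
    - {"dx":-0.0008,"dy":0,"dz":0,"twist":0}
    - {"dx":-0.0008,"dy":0,"dz":0,"twist":0}

```text
t: 23.82
eef_pos: [0.4616, 0.1118, 0.093]
ee_rot: [0.678, 1.57, -2.774]
force: [0.7, -0.5, -4.0]
width: 0.0117
```

```bash
python3 st.py
```

```text
23.82 [0.4616 0.1118 0.093 ] F [ 0.69 -0.53 -4.03] M [-0.01  -0.111 -0.001] yaw -107.81 [ 0.65  0.13 -0.56 -0.   -0.87 -0.96]
```

jog_arm:
  motion:
    - {"dx":0.0008,"dy":0,"dz":0,"twist":0}
    - {"dx":0.0016,"dy":0,"dz":0,"twist":0}
    - {"dx":0.002,"dy":0,"dz":0,"twist":0}
    - {"dx":0.002,"dy":0,"dz":0,"twist":0}

```text
t: 24.15
eef_pos: [0.462, 0.112, 0.0912]
ee_rot: [-2.675, 1.571, 0.156]
force: [-0.1, 0.5, -1.8]
width: 0.012
```

```bash
python3 st.py
```

```text
24.15 [0.462  0.112  0.0912] F [-0.12  0.52 -1.83] M [ 0.006  0.063 -0.008] yaw -107.79 [ 0.65  0.13 -0.57  0.   -0.87 -0.96]
```

jog_arm:
  motion:
    - {"dx":0,"dy":0,"dz":0,"twist":0}
    - {"dx":0,"dy":0,"dz":0,"twist":0}
    - {"dx":0,"dy":0,"dz":0,"twist":0}
    - {"dx":0,"dy":0,"dz":0,"twist":0}
    - {"dx":0,"dy":0,"dz":0,"twist":0}
    - {"dx":0,"dy":0,"dz":0,"twist":0}
    - {"dx":0,"dy":0,"dz":0,"twist":0}
    - {"dx":0,"dy":0,"dz":0,"twist":0}
  gripper: 0.05

```text
t: 24.82
eef_pos: [0.4618, 0.1119, 0.0912]
ee_rot: [2.382, 1.571, -1.07]
force: [-0.6, -0.4, 0.7]
width: 0.0496
```

jog_arm:
  motion:
    - {"dx":-0.004,"dy":0,"dz":0,"twist":0}
    - {"dx":-0.012,"dy":0,"dz":0,"twist":0}
    - {"dx":-0.024,"dy":0,"dz":0,"twist":0}
    - {"dx":-0.036,"dy":0,"dz":0,"twist":0}
    - {"dx":-0.05,"dy":0,"dz":0,"twist":0}
    - {"dx":-0.07,"dy":0,"dz":0,"twist":0}
    - {"dx":-0.09,"dy":0,"dz":0,"twist":0}
    - {"dx":-0.11,"dy":0,"dz":0,"twist":0}
    - {"dx":-0.12,"dy":0,"dz":0,"twist":0}
    - {"dx":-0.12,"dy":0,"dz":0,"twist":0}
    - {"dx":-0.12,"dy":0,"dz":0,"twist":0}

```text
t: 25.73
eef_pos: [0.4618, 0.1121, 0.2115]
ee_rot: [-1.951, 1.57, 0.88]
force: [-0.4, -0.2, -1.8]
width: 0.0505
```

```bash
python3 st.py
python3 - <<'E'
from h import *
import pickle
m=arm.camera_model("wrist");pickle.dump(m,open("w16.pkl","wb"))
w=cv2.cvtColor(arm.grab_frame("wrist"),cv2.COLOR_RGB2BGR);cv2.imwrite("pics/w16.png",w);b=cv2.cvtColor(arm.grab_frame("side"),cv2.COLOR_RGB2BGR);cv2.imwrite("pics/b16.png",b)
cv2.imwrite("pics/x16.png",np.hstack([cv2.resize(w[80:250,160:330],(390,390),interpolation=2),cv2.resize(b[195:275,245:325],(390,390),interpolation=2)]))
E
```

```text
25.73 [0.4618 0.1121 0.2115] F [-0.4  -0.25 -1.83] M [0.008 0.007 0.002] yaw -107.81 [ 0.65  0.01 -0.39 -0.   -1.16 -0.96]
```

View pics/x16.png

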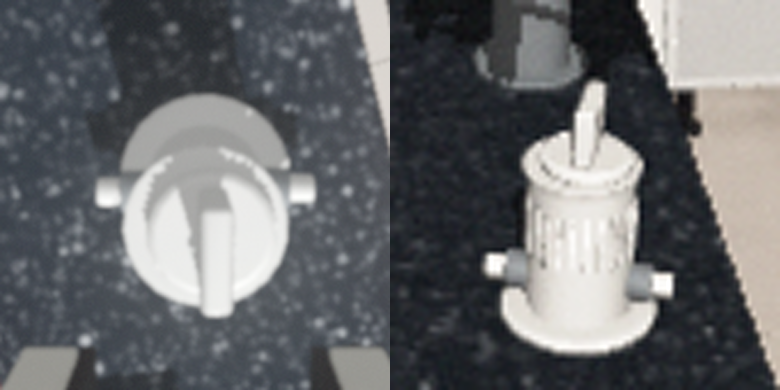

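Run:
```python
from h import *
import pickle
m=pickle.load(open("w16.pkl","rb")); w=cv2.imread("pics/w16.png")
cv2.imwrite("pics/w16c.png",cv2.resize(w[140:230,210:290],None,fx=6.5,fy=6.5,interpolation=2))
C=lambda u,v:(u*170/390+160,v*170/390+80)
for z in(.140,.1445,.15):
    P=[plane(m,C(*p),z)[:2] for p in[(203,212),(231,212),(232,314),(202,316)]]
    a=(P[0]+P[1])/2;b=(P[2]+P[3])/2
    print(z,"len",np.linalg.norm(a-b),"c",(a+b)/2,"yaw",np.degrees(np.arctan2(*(a-b)[::-1])))
u=np.array([np.cos(np.radians(-107.8)),np.sin(np.radians(-107.8))])*.021
for z in (.14,.1445,.15,.155): print(z,proj("side",[.462+u[0],.112+u[1],z]),proj("side",[.462-u[0],.112-u[1],z]))
cv2.imwrite("pics/b16c.png",cv2.resize(cv2.imread("pics/b16.png")[205:250,265:310],None,fx=12,fy=12,interpolation=2))
```

```text
0.14 len 0.03959736136047015 c [0.45841981 0.11530452] yaw -107.45877376816759
0.1445 len 0.03890002253369274 c [0.4580462  0.11385403] yaw -107.45877376816746
0.15 len 0.03804771952318712 c [0.45758958 0.11208122] yaw -107.45877376816756
0.14 [284.99953366 211.24932178] [282.40041913 218.48688147]
0.1445 [285.04537345 209.82764143] [282.44363554 217.03683444]
0.15 [285.10158139 208.0844023 ] [282.49663146 215.258654  ]
0.155 [285.15285363 206.49423939] [282.54497828 213.63646565]
```

View pics/b16c.png

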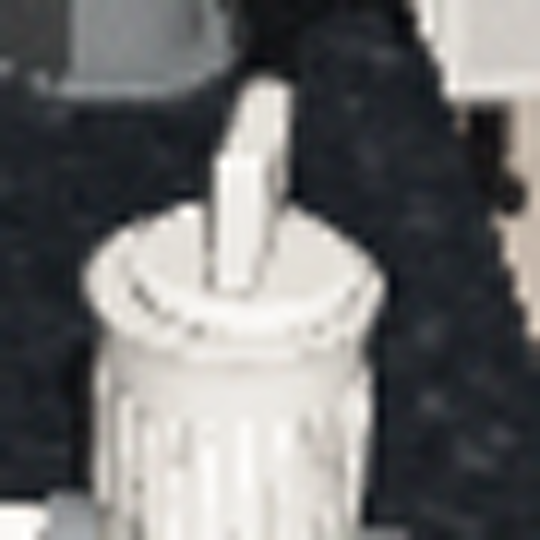

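View pics/w16c.png

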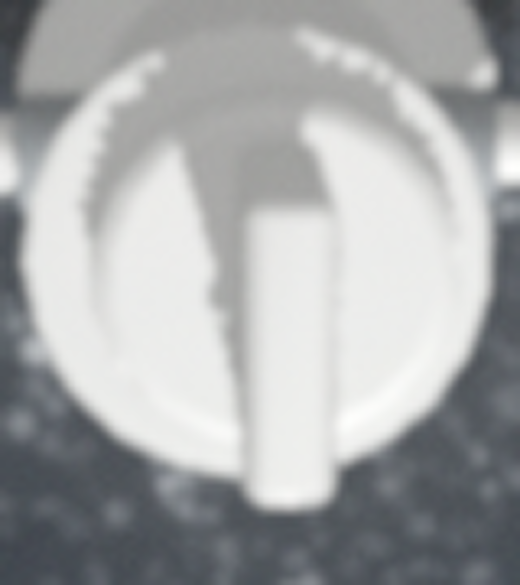

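Run:
```python
from h import *
w=cv2.cvtColor(arm.grab_frame("wrist"),cv2.COLOR_RGB2BGR); o=cv2.imread("pics/w16.png")
print("wrist diff max in housing area",cv2.absdiff(cv2.GaussianBlur(w,(0,0),1.5),cv2.GaussianBlur(o,(0,0),1.5))[120:230,200:300].max())
b=cv2.cvtColor(arm.grab_frame("side"),cv2.COLOR_RGB2BGR);cv2.imwrite("pics/b17.png",b)
```

```text
wrist diff max in housing area 49
```

View pics/b17.png

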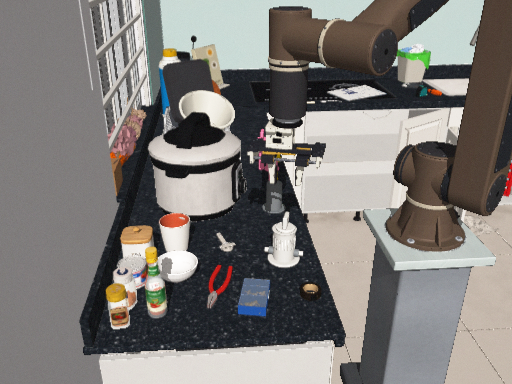

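```bash
python3 st.py
python3 - <<'E'
from h import *
w=cv2.cvtColor(arm.grab_frame("wrist"),cv2.COLOR_RGB2BGR); o=cv2.imread("pics/w16.png")
g=lambda i:np.float32(cv2.cvtColor(i,cv2.COLOR_BGR2GRAY))
for n,(a,b,c,d) in {"bar":(170,230,240,268),"ground":(100,150,300,400),"ports":(140,190,200,300)}.items(): print(n,cv2.phaseCorrelate(g(o)[a:b,c:d],g(w)[a:b,c:d]))
cv2.imwrite("pics/w18c.png",cv2.resize(w[140:230,210:290],None,fx=6.5,fy=6.5,interpolation=2))
E
```

```text
25.93 [0.4613 0.1116 0.2102] F [-0.38 -0.33 -0.06] M [ 0.015 -0.021  0.022] yaw -107.8 [ 0.65  0.02 -0.4  -0.   -1.16 -0.96]
bar ((-0.11182397094576757, 1.4270432710622956), 0.7803357126977709)
ground ((-0.5987956550409876, 0.3743617493630893), 0.9565656883239746)
ports ((-0.7727085954299255, 1.013321638392771), 0.9336238761901855)
```

View pics/w18c.png

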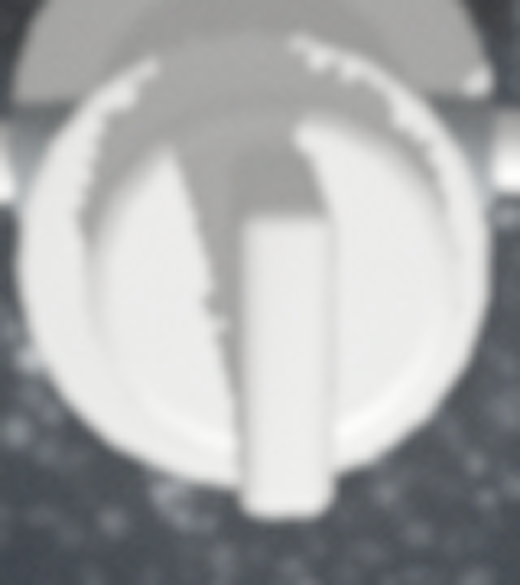

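```bash
python3 -c "
from station import arm
print(arm.job_done())"
```

```text
the job is handed in; nothing more can be done
None
```

I screwed the cartridge into the filter housing, let go and handed the job in at about 26 s of the 64 s allowed. No verdict came back, so the result rests on my own checks.

**What I did:**
- **Grasp:** I picked the white cartridge in the grey sleeve and left the pink and yellow look-alikes alone. My first grasp closed on empty air just above the grip bar. The pictures showed the fingertips about 2 cm behind the reported TCP, instead of 11 mm ahead of it. I went 33 mm lower and gripped the bar properly, with a 12 mm opening.
- **Lowering and search:** I lowered it until it touched the ring. Turning it anticlockwise under about 4–5 N, I felt the push vanish at roughly −33° and followed it down about 10 mm.
- **Screwing in:** I turned it clockwise about 80° (1.4 rad), following it down. Contact stayed at about 6 N or less in the readings.

**Last checks:**
- **Height:** with the push eased off, the tip was at about 13 mm, which is the home height.
- **Hold:** a light upward pull of about 2.5 N was held by the thread.
- **After letting go:** the bar is still at −107.5°, the collar is at the rim and nothing was moving.
- **Bystanders:** the pliers, hinge and tape look untouched.

**Not perfect:**
- **Lean:** after letting go, the cartridge leans about 2–3° across its bar. I took this as play on its two lugs and did not correct it.
- **Bar top height:** the side camera put the top of the bar at about 141 mm, where I expected 144.5 mm. That is roughly what the camera error and the lean would explain.

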